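# Show a bored casting to the inspection camera

## Task

The carton's open flap stands in the way of the inspection camera: first swing it fully shut, so that its tab drops behind the near rim. Then pick out the bracket that has the round hole and hold it still in front of the camera, the centre of the raised ring on the lens axis 220 mm from the lens, ring side facing squarely into the lens (so the bracket leans back as the camera looks down), foot at the bottom, touching nothing but the gripper. Leave the camera, the other castings and everything else on the bench where they are, and finish while still holding the bracket there.

Things in the scene. Friction and masses are not known exactly. Their poses are not given: they have to be found in the camera images.
- flap (a joint): Hinge of the carton's cardboard flap, rad: 0 = shut (lying level on the rim), 1.57 = standing straight up. The stiff hinge stays where it is left; about 1 N at the free edge swings it.
- flap_hinge (a point): Middle of the hinge line, on the carton's far rim 75 mm above the bench, parallel to the carton's y. The flap is 160 mm from hinge to free edge, 200 mm along the hinge, 4 mm thick, its underside on the hinge line. Open, it stands between the camera and the space above the carton.
- flap_edge (a point): Middle of the free edge of the flap, on its outer face (the upper face when shut). Near it a tab 90 mm wide and 22 mm long stands out of the inner face; shut, the tab sits inside the carton just behind the near rim.
- carton: Open cardboard fastener carton, 160 (x) by 200 (y) by 75 mm high, heavy, does not move. Origin at the centre of its underside; x points from the robot's side to the hinge side, z up.
- lens (a point): Centre of the lens glass of the inspection camera (fixed beyond the carton's hinge side: base 100 by 120 mm, 18 mm post, black head 70 by 56 by 50 mm, tilt axis 320 mm above the bench, lens barrel 46 mm across looking back over the carton, towards the robot and 18 to 30 degrees down). x points straight back into the camera, along the lens axis; y is level; z is the camera's up.
- focus (a point): The point in the air on the lens axis 220 mm in front of the lens, over the carton, 160 to 230 mm above the bench; same axes as lens.
- bracket: The bored bracket, bare aluminium, 0.2 kg, standing on the bench: foot 44 (x) by 60 (y) by 8 mm; on it an upright plate 14 mm thick (x), 50 mm wide (y), top 85 mm above the bench, with a 24 mm round hole through it and, on its +x face only, a raised ring (boss) 37 mm across, 8 mm high. Origin: centre of the foot's underside, z up. Its edges (50 mm apart along y) are free to grip from above.
- boss (a point): Centre of the boss's outer face, at (15, 0, 45) mm in the bracket's frame.
- solid_bracket: Bystander: casting of the same size whose plate has no hole, and a rib in front. Origin under its foot.
- fork_bracket: Bystander: casting of the same size whose plate is split into two prongs. Origin under its foot.
- wrench: Bystander: wrench 150 mm long lying on the bench between the carton and the castings.
- brush: Bystander: brush 200 mm long lying on the robot's side of the castings.
- bowl: Bystander: white bowl, 120 mm across, 60 mm high.
- bottle: Bystander: white bottle 56 mm across, 150 mm high, far side.
- tub: Bystander: white round tub 90 mm across, 70 mm high, far side.
There are look-alikes about, which are no part of the job. Leave any black look-alike of the bracket alone.

How it is judged (in metres and radians):
On the way, in this order (a step that is already met when the one before it is completed fails the run):
1. the flap is swung shut (value of joint flap below 0.06 rad), for 0.2 s.
2. the bored bracket is lifted clear of the bench in the gripper (value of joint flap below 0.06 rad and height (world z) of bracket above 0.04 m and contact force between the fingers and bracket above 1 N), for 0.2 s.
At the end, for the whole second after the job is handed in: Flap shut (within 0.06 rad); bored bracket held still in the fingers, clear of carton and flap; boss centre within 25 mm of the point 220 mm before the lens, boss towards the lens, foot at the bottom, x and z axes within 0.2 rad of the lens axes (value of joint flap below 0.06 rad and distance between boss and focus below 0.025 m and angle between the x axis of bracket and the x axis of focus, either way round below 0.2 rad and angle between the z axis of bracket and the z axis of focus, either way round below 0.2 rad and x of lens in the frame of bracket above 0.1 m and angle between bracket's own z axis and vertical below 1 rad and height (world z) of bracket above 0.09 m and contact force between the fingers and bracket above 1 N and contact force between bracket and carton below 0.2 N and linear speed of bracket below 0.03 m/s and angular speed of bracket below 0.2 rad/s); the arm keeps its last pose, push and grip.
It fails at once if another casting is displaced by more than 30 mm (distance of any of solid_bracket, fork_bracket from where it was at the start of the episode above 0.03 m).
It fails at once if a tool or vessel on the bench is displaced by more than 30 mm (distance of any of wrench, brush, bowl, bottle, tub from where it was at the start of the episode above 0.03 m).
It fails at once if the camera is knocked out of its aim (focus point shifted by more than 12 mm) (distance of focus from where it was at the start of the episode above 0.012 m).
It also fails if it takes over 51 s, if anything falls off the work surface, if the arm or the gripper's body presses on something with over 40 N, if the wrist force passes 120 N, or if a joint passes its speed limit or range.

## Robot

A 6-joint arm with a two-finger parallel gripper is mounted at the origin on the work surface. World frame = base frame: x ahead of the robot, y to its left, z up, the work surface at z = 0. Lengths are in mm, angles in degrees, forces in N, time in s.
With the tool pointing down it reaches from about 350 to 950 mm from the base axis. Payload 17.4 kg.
Tool frame: the origin (TCP) lies at the very end of the fingers, on their centre line; the grasp point (between the pads) lies bot.pinch_z behind it (bot.pinch_z is the distance from the TCP to the grasp point, in mm); z points along the fingers, y is the direction in which the jaws open and shut (so a half turn about z gives the same grasp; the last joint's range is limited). The gripper opens to 93 mm and grips with 3 to 60 N. Pads are 15 mm wide; open, the fingers measure 128 mm over their backs; the gripper's body (75 mm by 188 mm) begins 65 mm behind the grasp point.
Start: joints at [68.766, 6.646, 82.598, -0, 90.757, -2.166], TCP at [220.524, 637.967, 218.646] pointing down, gripper open.
Joint ranges: [-162.19, 162.19], [-47.58, 125.68], [4.15, 143.07], [-65.23, 245.23], [0.69, 171.88], [-170.13, 170.13]. Speed limits (degrees/s): [108.29, 108.29, 127.2, 180, 180, 180].

## Interface

Orientations are given as a 3x3 rotation matrix whose columns are the frame's x, y, z axes.
In Python, from workcell import monitor, vision, bot gives the robot as it stands. The module is installed in compiled form; this text tells all that it offers.
- The arm moves only by the tool carry_out, never from a script. Its argument "steps" is a list of rows, each an object with "delta_pos": the shift along the tool's x, y, z in mm, a list of three; "spin": the turn about the tool's z in rad. In form: [{"delta_pos": [x, y, z], "spin": spin}, ...]. A call has exactly 8 rows; each row is the pose to reach, as a shift and turn from the pose measured when the call began, along the tool's axes at that moment; what a row does not reach only later rows make up. A row lasts 1/10 s, in which the tool goes at most 50 mm and 8.59 degrees, less where a joint would pass 70% of its speed; a pose out of reach is approached as far as the arm can. A call with a gripper value outside its range is refused whole. "jaw" is the closure, from 0 (fully open) to 1 (shut), set as the call begins (left out, the last holds). The fingers move at their own pace and stop on an object; "newtons" is the grip in N (left out, the last holds). Time passes only in rows, so rows that repeat a pose let the fingers close, or fill a call up. It gives the time, the measured TCP pose, the force and the opening at its end, in the units of the state.
- monitor.get_obs(): the state, without advancing time (a new reading comes with each control period).
- vision.snapshot(name): name is "scene" or "side" or "wrist"; returns a dict with "image" (384x512x3 uint8, blue, green, red), "fovy" (degrees; the focal length in pixels is half the picture's height over the tangent of half this angle, whatever the lens; pixels are square), "cx", "cy" (the principal point, pixels), "R" (3x3) and "t" (3): a world point X has camera coordinates R X + t; the wrist camera has in their place "hand_eye" (4x4, takes a point from camera to tool coordinates, whose origin is the TCP and whose axes are the flange's). Camera axes: x right, y down, z forward; pixel columns grow to the right and rows downward; lengths in mm; the calibration is good to about 2 mm. A picture is of the moment at which its call begins: read the wrist's pose just before it. There is no depth.
- bot.close_job(): hands the job in, once; it reports no verdict.
The state is a dict: "clock": time; "joints": joint angles; "qvel": joint speeds; "joint_torque": joint torques, N m; "ee_pos": TCP position; "tcp_rot": TCP orientation; "wrist_force": force on the tool from outside, world axes, zero at the start; "wrist_torque": the same for the moment, N m; "opening": finger opening in mm.
Only numpy, scipy, OpenCV 4.12 (cv2) and the standard library are available. Lean on these libraries where they do the work, as an engineer would, in place of code of your own. Each camera call takes 0.05 s, during which the arm holds its last target. There are 200 camera calls.

## Working session

There is one attempt and no reset: what is moved stays moved. The work goes in short steps, Python scripts to look and compute and a tool call to move; the robot and the scene stay as the last step left them, time stands still between calls to the robot, and variables do not carry over. Pictures are saved under pics/ and viewed, about 8 in all and at most 12, crops included, and the job is handed in when it is done.

Besides the shell and the picture viewer there is one more tool, called after "Call:" in YAML: its name, and indented under it one key for each argument. carry_out: Moves the arm, as the interface text tells. Its arguments: {"type":"object","properties":{"steps":{"type":"array","items":{"type":"object","properties":{"delta_pos":{"type":"array","items":{"type":"number"}},"spin":{"type":"number"}}}},"jaw":{"type":"number"},"newtons":{"type":"number"}},"required":["steps"]}

```bash
ls; mkdir -p pics
python3 - <<'E'
from workcell import monitor, vision, bot
import cv2,numpy as np
print(bot.pinch_z); o=monitor.get_obs(); print(o)
for n in ["scene","side","wrist"]:
    s=vision.snapshot(n); cv2.imwrite(f"pics/{n}0.png",s["image"]); print(n,{k:v for k,v in s.items() if k!="image"})
    if n!="wrist": np.savez(f"{n}.npz",**s)
a=[cv2.imread(f"pics/{n}0.png") for n in ["scene","side"]]
cv2.imwrite("pics/scene0b.png",cv2.resize(a[0],(800,600),interpolation=cv2.INTER_CUBIC))
cv2.imwrite("pics/side0b.png",cv2.resize(a[1],(800,600),interpolation=cv2.INTER_CUBIC))
E
```

```text
pics
18.8
{'clock': 0.0, 'joints': array([ 6.87660423e+01,  6.67297341e+00,  8.26360638e+01, -1.15619000e-03,
        9.07572249e+01, -2.16470443e+00]), 'qvel': array([-0.01079865, -0.00627825,  0.08297133,  0.00145771, -0.01407836,
       -0.04533298]), 'joint_torque': array([ 5.06317319e-04, -7.21274257e+01, -6.22605443e+01,  7.79141416e-02,
        2.38240074e-02, -3.05520950e-05]), 'ee_pos': array([220.45471522, 637.75929174, 217.91529051]), 'tcp_rot': array([[-9.45124283e-01,  3.26710773e-01, -4.00047103e-04],
       [ 3.26711017e-01,  9.45123661e-01, -1.08528458e-03],
       [ 2.35198189e-05, -1.15642861e-03, -9.99999331e-01]]), 'wrist_force': array([ 0.3713044 , -0.77318397, -0.38067237]), 'wrist_torque': array([-0.0142369 ,  0.03206857,  0.05246962]), 'opening': 93.01339877283743}
scene {'fovy': 44.08982237723257, 'cx': 261.5194195092146, 'cy': 186.9687665890478, 'R': array([[ 0.36648083,  0.93042301,  0.0021986 ],
       [ 0.8104659 , -0.31806898, -0.49191173],
       [-0.45698668,  0.1820581 , -0.8706423 ]]), 't': array([-144.67200364, -390.39657279, 1912.86676063])}
side {'fovy': 56.935142772967716, 'cx': 254.8336045942061, 'cy': 187.0185815590663, 'R': array([[-9.76431254e-01, -2.15827884e-01, -5.74659876e-04],
       [-1.53428243e-01,  6.95995492e-01, -7.01462793e-01],
       [ 1.51795191e-01, -6.84842026e-01, -7.12705844e-01]]), 't': array([526.32303291, 260.17910487, 967.62879103])}
wrist {'fovy': 67.4722418339577, 'cx': 256.84691524678584, 'cy': 193.23191180271027, 'hand_eye': array([[ 5.15357237e-04, -9.57337226e-01, -2.88972610e-01,
         8.12551314e+01],
       [ 9.99999867e-01,  4.97694555e-04,  1.34599761e-04,
         8.56765621e-01],
       [ 1.49627321e-05, -2.88972641e-01,  9.57337356e-01,
        -1.66644836e+02],
       [ 0.00000000e+00,  0.00000000e+00,  0.00000000e+00,
         1.00000000e+00]])}
```

View pics/scene0b.png

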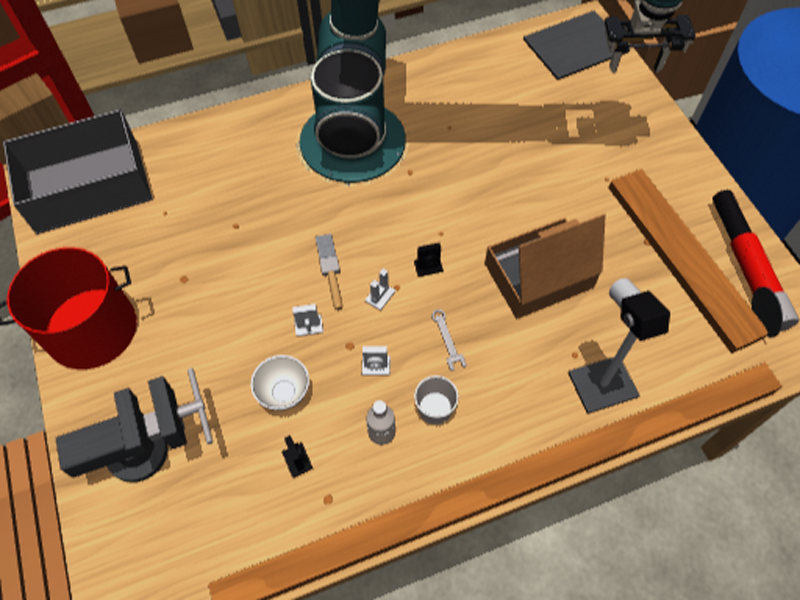

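View pics/side0b.png

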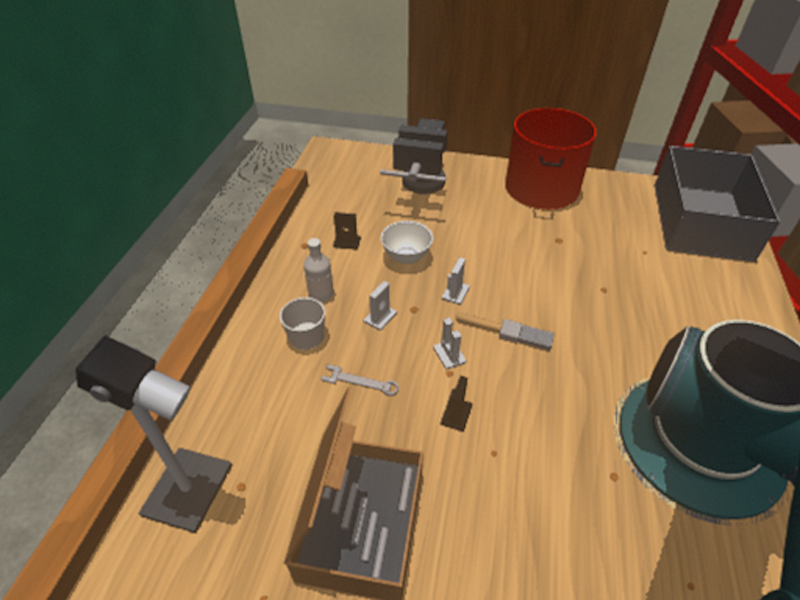

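Scene view (800×600 px): the flap stands open on the carton at (560,260) and the camera is at (640,310). The bored bracket with its ring is at (375,360), the solid one at (307,320), the fork at (380,288). The side view agrees: hole visible at (380,305). Next I enlarge both views to measure.

Run:
```python
import cv2,numpy as np
def crop(n,x0,y0,x1,y1,k,out):
    a=cv2.resize(cv2.imread(f"pics/{n}0.png")[y0:y1,x0:x1],None,fx=k,fy=k,interpolation=cv2.INTER_CUBIC)
    for x in range((x0+19)//20*20,x1,20): cv2.line(a,(int((x-x0)*k),0),(int((x-x0)*k),6),(255,0,255),1); cv2.putText(a,str(x),(int((x-x0)*k),16),0,.35,(255,0,255),1)
    for y in range((y0+19)//20*20,y1,20): cv2.line(a,(0,int((y-y0)*k)),(6,int((y-y0)*k)),(255,0,255),1); cv2.putText(a,str(y),(8,int((y-y0)*k)+4),0,.35,(255,0,255),1)
    cv2.imwrite(out,a)
crop("scene",300,130,440,270,4,"pics/a.png")
crop("side",45,200,285,384,3.2,"pics/b.png")
```

```text
(no output)
```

View pics/a.png

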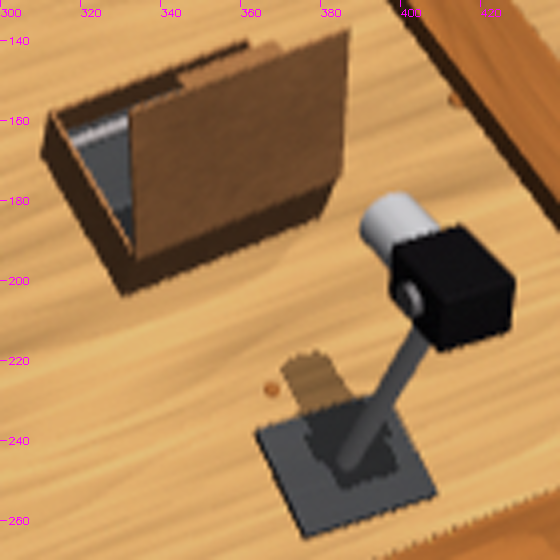

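View pics/b.png

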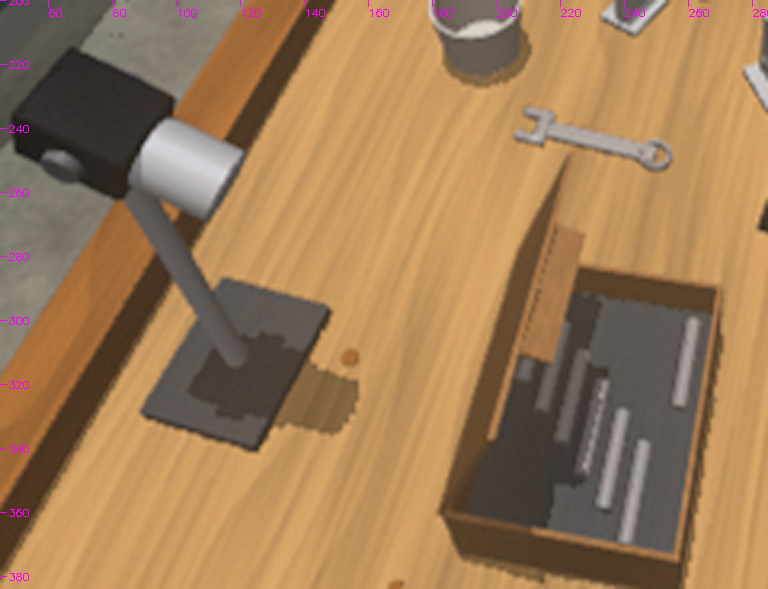

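Scene original pixels: flap edge from (332.5,158) to (387,137.5), hinge from (333.5,194) to (383,174.5), lens rim near (394,184). Side: flap edge from (224,248) to (198,337), high-y hinge end (183,360), lens rim near (115,258). I'll fit the poses from these.

```bash
cat > h.py <<'E'
import numpy as np
from scipy.optimize import least_squares
C={n:np.load(f"{n}.npz") for n in ("scene","side")}
def proj(n,X):
    c=C[n]; f=192/np.tan(np.radians(c["fovy"])/2); p=np.atleast_2d(X)@c["R"].T+c["t"]
    return np.c_[c["cx"]+f*p[:,0]/p[:,2], c["cy"]+f*p[:,1]/p[:,2]]
def ray(n,u):
    c=C[n]; f=192/np.tan(np.radians(c["fovy"])/2)
    d=c["R"].T@np.array([(u[0]-c["cx"])/f,(u[1]-c["cy"])/f,1]); return -c["R"].T@c["t"],d/np.linalg.norm(d)
def onz(n,u,z):
    o,d=ray(n,u); return o+d*(z-o[2])/d[2]
def tri(a,b):
    r=least_squares(lambda X:np.r_[(proj("scene",X)-a).ravel(),(proj("side",X)-b).ravel()],[700,200,100]); return r.x,np.abs(r.fun).max()
def Rz(a): return np.array([[np.cos(a),-np.sin(a),0],[np.sin(a),np.cos(a),0],[0,0,1]])
E
python3 - <<'E'
from h import *
np.set_printoptions(precision=1,suppress=True)
# carton obs: (cam, local/flap point, px)
ob=[("scene",(80,-100,0),(330.5,204)),("scene",(80,-100,75),(333.5,194)),("scene",(80,100,75),(383.5,174)),("scene",(80,100,0),(380,184)),
("scene",(-80,-100,75),(312,158)),("scene",(-80,100,75),(361.5,140.5)),("side",(80,100,75),(183.4,360)),("side",(-80,-100,75),(270,290)),("side",(-80,100,75),(257.5,373)),
("scene","L",(332.5,158)),("scene","R",(387,137.5)),("side","L",(223.7,247.8)),("side","R",(198,337))]
def pts(p):
    for n,l,u in ob:
        if isinstance(l,str):
            s=-100 if l=="L" else 100; l=np.array([80-160*np.cos(p[3])+4*0,s,75+160*np.sin(p[3])])
        yield n,Rz(p[2])@np.array(l)+[p[0],p[1],0],u
r=least_squares(lambda p:np.concatenate([(proj(n,X)-u).ravel() for n,X,u in pts(p)]),[700,200,0,1.5],loss="soft_l1")
print("carton",r.x[:2],"yaw",np.degrees(r.x[2]),"flap",r.x[3]); print(r.fun.reshape(-1,2))
print("lens",tri((394.5,184),(115,258)),"knob",tri((402.5,204.5),(65,251)))
bs=[(363.5,238),(397,229),(409,253.5),(376,264.5)]; bd=[(90,328.5),(115,287),(148,296),(125,341)]
for z in(0,10): 
  P=np.array([onz("scene",u,z) for u in bs]); Q=np.array([onz("side",u,z) for u in bd]); print("base",z,P.mean(0),Q.mean(0)); print(P,Q)
print("post",onz("scene",(387,247),10),onz("side",(119,312),10))
for nm,a,b in [("bored",(375,362),(380,312)),("solid",(307,322),(457,288)),("fork",(380,297),(450,352)),("black",(428,265),(457,415)),("bowl",(281,385),(407,250)),("tub",(436,402),(304,325)),("bottle",(381,430),(318,285)),("brushL",(325,240),(548,340)),("brushR",(338,305),(460,320)),("wr1",(437,316),(395,388)),("wr2",(457,365),(328,377))]:
  print(nm,onz("scene",np.array(a)*.64,15),onz("side",np.array(b)*.64,15))
E
```

```text
carton [539.2 265.7] yaw 2.624598449205255 flap -42.73996157279886
[[ 0.1  0.5]
 [-0.1  0.2]
 [ 1.1 -0.6]
 [-0.1  0.3]
 [-0.3 -0.3]
 [-0.2 -1.9]
 [-0.6  0.8]
 [ 0.4 -2. ]
 [-0.7  1.7]
 [-0.4 -0.2]
 [-0.  -0.9]
 [-0.  -1.7]
 [ 0.  -0.6]]
lens (array([754.6, 276.5, 284.2]), np.float64(1.822655418497618)) knob (array([842.6, 280.9, 294. ]), np.float64(11.736856030113074))
base 0 [833.  275.3   0. ] [833.8 271.1  -0. ]
[[779.1 217.7   0. ]
 [791.2 339.2   0. ]
 [883.7 332.1   0. ]
 [877.7 212.1   0. ]] [[885.9 326.    0. ]
 [880.4 209.    0. ]
 [782.1 214.1  -0. ]
 [786.9 335.3   0. ]]
base 10 [835.7 271.1  10. ] [828.9 274.8  10. ]
[[782.3 213.9  10. ]
 [794.3 334.6  10. ]
 [886.2 327.5  10. ]
 [880.2 208.4  10. ]] [[880.5 329.1  10. ]
 [874.9 213.4  10. ]
 [777.8 218.5  10. ]
 [782.5 338.3  10. ]]
post [839.5 271.3  10. ] [831.1 275.   10. ]
bored [ 611.8 -163.1   15. ] [ 614.3 -163.6   15. ]
solid [ 466.4 -269.7   15. ] [ 466.5 -269.1   15. ]
fork [466.1 -97.4  15. ] [454.5 -89.7  15. ]
black [427.3  35.2  15. ] [420.7  48.9  15. ]
bowl [ 589.  -366.1   15. ] [ 599.4 -369.2   15. ]
tub [743.8 -76.1  15. ] [758.2 -94.8  15. ]
bottle [ 758.7 -204.2   15. ] [ 766.9 -212.5   15. ]
brushL [ 274.8 -164.4   15. ] [ 267.4 -162.2   15. ]
brushR [ 450.9 -192.1   15. ] [ 447.1 -177.4   15. ]
wr1 [557.6   3.6  15. ] [541.5  16.3  15. ]
wr2 [682.6  -2.   15. ] [670.6  19.3  15. ]
```

Checks: both cameras agree on the carton at (539,266), yaw 2.6°, flap at about 1.24 rad. The camera base is at (834,273) with its lens at about (755,276,284), which gives about 24° pitch and a focus near (554,286,193). The tool can't be tilted, so I'll tilt the bracket in the jaws by pressing its toe on the shut carton's near rim. First the flap.

```bash
cat >> h.py <<'E'
def rows(*wps):
    """wps: world targets ((x,y,z), yaw_of_tool_y_deg or None); prints tool-frame offsets"""
    from workcell import monitor
    o=monitor.get_obs(); T=o["tcp_rot"]; p=o["ee_pos"]; a0=np.degrees(np.arctan2(T[1,1],T[0,1]))
    print("t",round(o["clock"],2),"pos",p.round(1),"yaw",a0.round(2),"open",round(o["opening"],1),"tilt",np.degrees(np.arccos(-T[2,2])).round(2),"F",o["wrist_force"].round(1))
    for w,y in wps:
        print(w,(T.T@(np.array(w)-p)).round(0), "spin",0 if y is None else round(float(np.radians(a0-y)),3))
E
python3 -c "
from h import *
rows(((330,560,330),92),((480,420,330),92),((640,275,330),92))"
```

```text
t 0.15 pos [220.5 637.8 218.1] yaw 70.93 open 92.9 tilt 0.05 F [ 0.2  0.3 -0.6]
(330, 560, 330) [-129.  -38. -112.] spin -0.368
(480, 420, 330) [-316. -121. -112.] spin -0.368
(640, 275, 330) [-515. -206. -112.] spin -0.368
```

Call:
carry_out:
  steps:
    - {"delta_pos":[-15,-5,-45],"spin":-0.1}
    - {"delta_pos":[-50,-15,-80],"spin":-0.2}
    - {"delta_pos":[-90,-27,-105],"spin":-0.3}
    - {"delta_pos":[-129,-38,-112],"spin":-0.368}
    - {"delta_pos":[-172,-58,-112],"spin":-0.368}
    - {"delta_pos":[-215,-77,-112],"spin":-0.368}
    - {"delta_pos":[-260,-97,-112],"spin":-0.368}
    - {"delta_pos":[-304,-116,-112],"spin":-0.368}
  jaw: 1
  newtons: 10

```text
clock: 0.95
ee_pos: [471.0, 427.3, 330.1]
tcp_rot: [[-0.999, -0.035, -0.0], [-0.035, 0.999, -0.001], [0.0, -0.001, -1.0]]
wrist_force: [-0.1, 0.4, -0.9]
opening: 33.8
```

```bash
python3 -c "
from h import *
rows(((640,275,330),92),((640,275,200),92))"
```

```text
t 0.95 pos [471.  427.3 330.1] yaw 92.02 open 33.8 tilt 0.05 F [-0.1  0.4 -0.9]
(640, 275, 330) [-163. -158.    0.] spin 0.0
(640, 275, 200) [-164. -158.  130.] spin 0.0
```

Call:
carry_out:
  steps:
    - {"delta_pos":[-33,-32,0],"spin":0}
    - {"delta_pos":[-66,-64,0],"spin":0}
    - {"delta_pos":[-99,-96,0],"spin":0}
    - {"delta_pos":[-132,-128,0],"spin":0}
    - {"delta_pos":[-164,-158,10],"spin":0}
    - {"delta_pos":[-164,-158,50],"spin":0}
    - {"delta_pos":[-164,-158,95],"spin":0}
    - {"delta_pos":[-164,-158,130],"spin":0}

```text
clock: 1.75
ee_pos: [640.2, 274.4, 197.0]
tcp_rot: [[-0.999, -0.035, -0.002], [-0.035, 0.999, -0.002], [0.002, -0.002, -1.0]]
wrist_force: [-0.3, 0.7, -0.4]
opening: 0.3
```

Run:
```python
from h import *
import cv2
from workcell import vision
w=[]
for d in (70,60,50,40,30,20,10,4,0,-1):
    t=np.radians(d); w.append(((round(619-130*np.cos(t)+4*np.sin(t)+6*np.sin(t)),273,round(75+130*np.sin(t)+4*np.cos(t))),92))
rows(*w)
```

```text
t 1.75 pos [640.2 274.4 197. ] yaw 91.98 open 0.3 tilt 0.16 F [-0.3  0.7 -0.4]
(584, 273, 199) [56.  1. -2.] spin -0.0
(563, 273, 190) [77.  1.  7.] spin -0.0
(543, 273, 177) [97.  2. 20.] spin -0.0
(526, 273, 162) [114.   3.  35.] spin -0.0
(511, 273, 143) [129.   3.  54.] spin -0.0
(500, 273, 123) [140.   4.  74.] spin -0.0
(493, 273, 102) [147.   4.  95.] spin -0.0
(490, 273, 88) [150.   4. 109.] spin -0.0
(489, 273, 79) [151.   4. 118.] spin -0.0
(489, 273, 77) [151.   4. 120.] spin -0.0
```

Call:
carry_out:
  steps:
    - {"delta_pos":[28,0,-1],"spin":0}
    - {"delta_pos":[56,1,-2],"spin":0}
    - {"delta_pos":[77,1,7],"spin":0}
    - {"delta_pos":[97,2,20],"spin":0}
    - {"delta_pos":[114,3,35],"spin":0}
    - {"delta_pos":[122,3,44],"spin":0}
    - {"delta_pos":[129,3,54],"spin":0}
    - {"delta_pos":[140,4,74],"spin":0}

```text
clock: 2.55
ee_pos: [500.7, 273.6, 124.0]
tcp_rot: [[-0.999, -0.034, -0.0], [-0.034, 0.999, -0.001], [0.0, -0.001, -1.0]]
wrist_force: [-0.2, 0.1, -0.8]
opening: 0.5
```

Run:
```python
from h import *
rows(((493,273,102),92),((490,273,88),92),((488,273,77),92))
```

```text
t 2.55 pos [500.7 273.6 124. ] yaw 91.96 open 0.5 tilt 0.04 F [-0.2  0.1 -0.8]
(493, 273, 102) [ 8. -0. 22.] spin -0.001
(490, 273, 88) [11. -0. 36.] spin -0.001
(488, 273, 77) [13. -0. 47.] spin -0.001
```

Call:
carry_out:
  steps:
    - {"delta_pos":[4,0,11],"spin":0}
    - {"delta_pos":[8,0,22],"spin":0}
    - {"delta_pos":[10,0,29],"spin":0}
    - {"delta_pos":[11,0,36],"spin":0}
    - {"delta_pos":[13,0,42],"spin":0}
    - {"delta_pos":[13,0,46],"spin":0}
    - {"delta_pos":[13,0,48],"spin":0}
    - {"delta_pos":[13,0,48],"spin":0}

```text
clock: 3.35
ee_pos: [487.8, 273.3, 78.6]
tcp_rot: [[-0.999, -0.034, 0.0], [-0.034, 0.999, -0.0], [-0.0, -0.0, -1.0]]
wrist_force: [-14.8, -6.9, 27.1]
opening: 0.5
```

Run:
```python
from h import *
import cv2
from workcell import vision
rows()
a=vision.snapshot("side")["image"][180:384,100:356]
cv2.imwrite("pics/c.png",cv2.resize(a,None,fx=2.4,fy=2.4,interpolation=cv2.INTER_CUBIC))
```

```text
t 3.35 pos [487.8 273.3  78.6] yaw 91.97 open 0.5 tilt 0.02 F [-14.8  -6.9  27.1]
```

View pics/c.png

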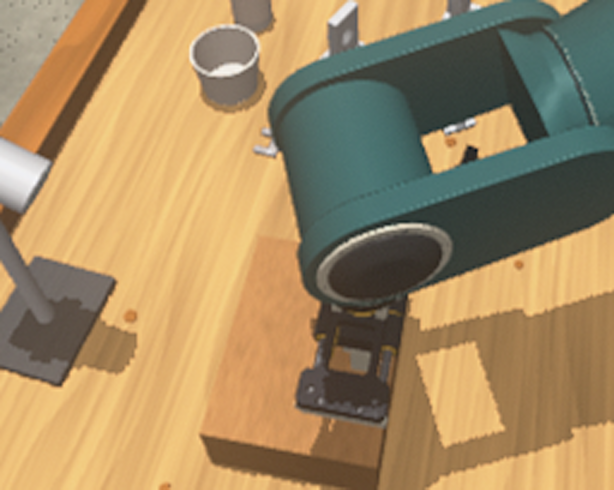

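The flap is shut: the tip rests at z=78.6 and pushes with 27 N, and the picture shows the carton closed. Next I go above the bored bracket.

Call:
carry_out:
  steps:
    - {"delta_pos":[0,0,-40],"spin":0}
    - {"delta_pos":[0,0,-80],"spin":0}
    - {"delta_pos":[-15,-40,-120],"spin":0}
    - {"delta_pos":[-30,-85,-140],"spin":0}
    - {"delta_pos":[-45,-130,-150],"spin":0}
    - {"delta_pos":[-60,-178,-160],"spin":0}
    - {"delta_pos":[-75,-225,-160],"spin":0}
    - {"delta_pos":[-90,-270,-160],"spin":0}
  jaw: 0

```text
clock: 4.2
ee_pos: [585.6, 9.8, 239.6]
tcp_rot: [[-0.999, -0.034, 0.002], [-0.034, 0.999, -0.0], [-0.002, -0.0, -1.0]]
wrist_force: [0.3, 0.6, 0.3]
opening: 59.8
```

```bash
python3 -c "
from h import *
rows(((613,-163,240),90))"
```

```text
t 4.2 pos [585.6   9.8 239.6] yaw 91.96 open 59.8 tilt 0.1 F [0.3 0.6 0.3]
(613, -163, 240) [ -21. -174.   -0.] spin 0.034
```

Call:
carry_out:
  steps:
    - {"delta_pos":[-5,-42,0],"spin":0}
    - {"delta_pos":[-10,-84,0],"spin":0.01}
    - {"delta_pos":[-15,-126,0],"spin":0.02}
    - {"delta_pos":[-20,-160,0],"spin":0.034}
    - {"delta_pos":[-21,-174,0],"spin":0.034}
    - {"delta_pos":[-21,-174,0],"spin":0.034}
    - {"delta_pos":[-21,-174,0],"spin":0.034}
    - {"delta_pos":[-21,-174,0],"spin":0.034}

```text
clock: 5.0
ee_pos: [612.5, -162.1, 239.9]
tcp_rot: [[-1.0, -0.002, 0.002], [-0.002, 1.0, -0.0], [-0.002, -0.0, -1.0]]
wrist_force: [-1.6, -0.6, 0.4]
opening: 92.8
```

```bash
cat >> h.py <<'E'
def wcam(s,o,u,z):
    H=s["hand_eye"]; f=192/np.tan(np.radians(s["fovy"])/2); R=o["tcp_rot"]
    d=R@H[:3,:3]@np.array([(u[0]-s["cx"])/f,(u[1]-s["cy"])/f,1]); c=R@H[:3,3]+o["ee_pos"]
    return c+d*(z-c[2])/d[2]
E
python3 - <<'E'
from h import *
import cv2,pickle
from workcell import vision,monitor
rows()
o=monitor.get_obs(); s=vision.snapshot("wrist"); pickle.dump((o,s),open("w1.pkl","wb"))
a=cv2.resize(s["image"],None,fx=1.5625,fy=1.5625,interpolation=cv2.INTER_CUBIC)
cv2.imwrite("pics/d.png",a)
E
```

```text
t 5.0 pos [ 612.5 -162.1  239.9] yaw 90.09 open 92.8 tilt 0.12 F [-1.6 -0.6  0.4]
```

View pics/d.png

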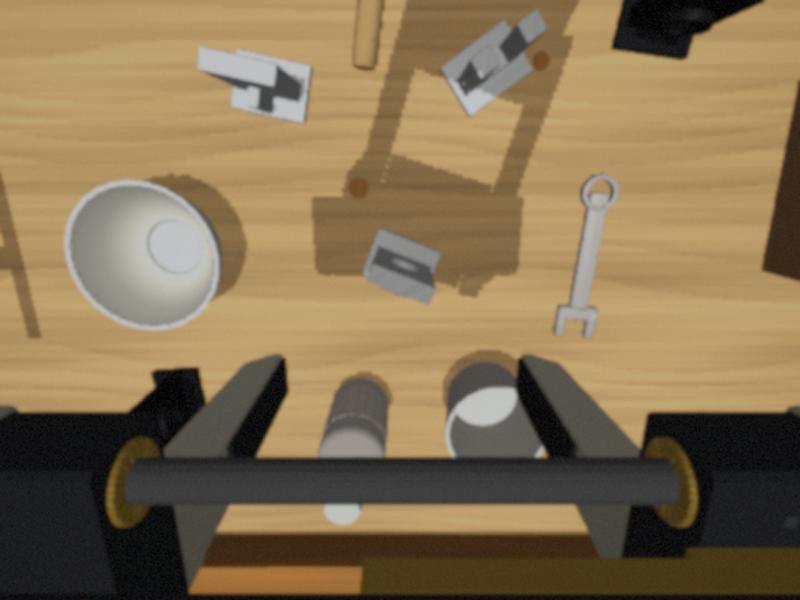

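Run:
```python
import cv2
a=cv2.imread("pics/d.png")[210:320,340:470]
import pickle
o,s=pickle.load(open("w1.pkl","rb")); a=s["image"][138:202,222:294]
cv2.imwrite("pics/e.png",cv2.resize(a,None,fx=8,fy=8,interpolation=cv2.INTER_CUBIC))
```

```text
(no output)
```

View pics/e.png

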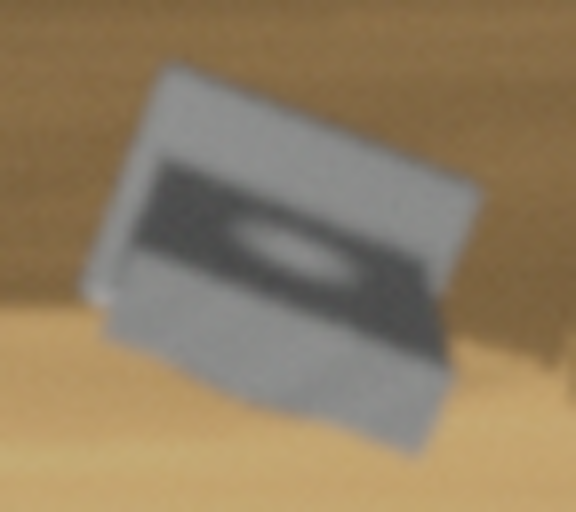

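Wrist view: the bored bracket is seen from behind and above. The foot's back edge runs from (243.9,146.1) to (282.2,161.8). The plate top's back edge runs from (238.9,169) to (278.3,184.2), with the boss bulge on the far side.

Run:
```python
from h import *
import pickle
np.set_printoptions(precision=1,suppress=True)
o,s=pickle.load(open("w1.pkl","rb"))
W=lambda u,z:wcam(s,o,u,z)
A,B,D=W((243.9,146.1),8),W((282.2,161.75),8),W((233.2,175.2),8)
E,F,G,H=W((238.9,169),85),W((278.3,184.2),85),W((235.7,179.2),85),W((274.5,194.2),85)
ang=lambda v:np.degrees(np.arctan2(v[1],v[0])).round(1)
print(A,B,D,"len",np.linalg.norm(B-A),np.linalg.norm(D-A),ang(B-A)-90,ang(D-A))
print(E,F,G,H,np.linalg.norm(F-E),np.linalg.norm(G-E),ang(F-E)-90,"plate centre",(E+F+G+H)/4)
print("foot centre",(B+D)/2)
```

```text
[ 584.5 -178.9    8. ] [ 606.2 -125.5    8. ] [ 625.7 -194.6    8. ] len 57.686707444211656 44.07803233654075 -22.099999999999994 -20.8
[ 600.2 -181.5   85. ] [ 618.  -136.2   85. ] [ 612.1 -185.4   85. ] [ 630.1 -140.4   85. ] 48.689365614863384 12.585707569697353 -21.5 plate centre [ 615.1 -160.9   85. ]
foot centre [ 615.9 -160.1    8. ]
```

```bash
python3 -c "
from h import *
rows(((615.5,-160.5,140),68.5),((615.5,-160.5,29),68.5))"
```

```text
t 5.05 pos [ 612.6 -162.   239.9] yaw 90.1 open 93.0 tilt 0.12 F [ 0.5 -0.1 -0.6]
(615.5, -160.5, 140) [ -3.   2. 100.] spin 0.377
(615.5, -160.5, 29) [ -2.   2. 211.] spin 0.377
```

Call:
carry_out:
  steps:
    - {"delta_pos":[-3,2,25],"spin":0.13}
    - {"delta_pos":[-3,2,55],"spin":0.26}
    - {"delta_pos":[-3,2,90],"spin":0.377}
    - {"delta_pos":[-3,2,125],"spin":0.377}
    - {"delta_pos":[-2,2,160],"spin":0.377}
    - {"delta_pos":[-2,2,190],"spin":0.377}
    - {"delta_pos":[-2,2,211],"spin":0.377}
    - {"delta_pos":[-2,2,211],"spin":0.377}

```text
clock: 5.85
ee_pos: [613.5, -158.7, 26.0]
tcp_rot: [[-0.931, 0.365, -0.002], [0.365, 0.931, 0.001], [0.002, 0.0, -1.0]]
wrist_force: [0.6, 0.4, -0.2]
opening: 93.0
```

Call:
carry_out:
  steps:
    - {"delta_pos":[0,0,0],"spin":0}
    - {"delta_pos":[0,0,0],"spin":0}
    - {"delta_pos":[0,0,0],"spin":0}
    - {"delta_pos":[0,0,0],"spin":0}
    - {"delta_pos":[0,0,0],"spin":0}
    - {"delta_pos":[0,0,0],"spin":0}
    - {"delta_pos":[0,0,0],"spin":0}
    - {"delta_pos":[0,0,0],"spin":0}
  jaw: 1
  newtons: 30

```text
clock: 6.65
ee_pos: [613.7, -158.8, 26.4]
tcp_rot: [[-0.931, 0.365, -0.002], [0.365, 0.931, 0.001], [0.002, 0.0, -1.0]]
wrist_force: [-1.4, -1.9, 4.7]
opening: 49.8
```

```bash
python3 -c "
from h import *
rows(((615.5,-160.5,170),68.5))"
```

```text
t 6.65 pos [ 613.7 -158.8   26.4] yaw 68.56 open 49.8 tilt 0.11 F [-1.4 -1.9  4.7]
(615.5, -160.5, 170) [  -2.   -1. -144.] spin 0.001
```

Grasp is good: opening 49.8 mm across the plate edges, pivot about 45 mm above the foot. Next I lift and carry it to the carton's near rim.

```bash
python3 -c "
from h import *
rows(((613.7,-158.8,180),68.5),((520,70,180),87),((441,262,180),87),((441,262,120),87))"
```

```text
t 6.65 pos [ 613.7 -158.8   26.4] yaw 68.56 open 49.8 tilt 0.11 F [-1.4 -1.9  4.7]
(613.7, -158.8, 180) [   0.    0. -154.] spin 0.001
(520, 70, 180) [ 171.  179. -153.] spin -0.322
(441, 262, 180) [ 315.  329. -153.] spin -0.322
(441, 262, 120) [315. 329. -93.] spin -0.322
```

Call:
carry_out:
  steps:
    - {"delta_pos":[0,0,-15],"spin":0}
    - {"delta_pos":[0,0,-40],"spin":0}
    - {"delta_pos":[0,0,-75],"spin":0}
    - {"delta_pos":[0,0,-110],"spin":0}
    - {"delta_pos":[10,10,-140],"spin":-0.06}
    - {"delta_pos":[35,37,-154],"spin":-0.12}
    - {"delta_pos":[65,69,-154],"spin":-0.18}
    - {"delta_pos":[97,102,-154],"spin":-0.24}

```text
clock: 7.45
ee_pos: [560.3, -27.5, 181.8]
tcp_rot: [[-0.991, 0.132, -0.001], [0.132, 0.991, 0.001], [0.001, 0.001, -1.0]]
wrist_force: [1.4, 0.5, -1.8]
opening: 49.9
```

```bash
python3 -c "
from h import *
rows(((441,262,180),87),((441,262,120),87))"
```

```text
t 7.45 pos [560.3 -27.5 181.8] yaw 82.4 open 49.9 tilt 0.07 F [ 1.4  0.5 -1.8]
(441, 262, 180) [156. 271.   2.] spin -0.08
(441, 262, 120) [156. 271.  62.] spin -0.08
```

Call:
carry_out:
  steps:
    - {"delta_pos":[20,35,2],"spin":-0.04}
    - {"delta_pos":[43,75,2],"spin":-0.08}
    - {"delta_pos":[66,115,2],"spin":-0.08}
    - {"delta_pos":[89,155,2],"spin":-0.08}
    - {"delta_pos":[112,195,2],"spin":-0.08}
    - {"delta_pos":[135,234,2],"spin":-0.08}
    - {"delta_pos":[156,271,2],"spin":-0.08}
    - {"delta_pos":[156,271,30],"spin":-0.08}

```text
clock: 8.25
ee_pos: [440.7, 266.1, 156.0]
tcp_rot: [[-0.999, 0.048, 0.004], [0.049, 0.999, 0.005], [-0.004, 0.005, -1.0]]
wrist_force: [0.6, -0.8, -1.8]
opening: 49.8
```

```bash
python3 -c "
from h import *
rows(((441,262,112),87),((441,262,104),87))
from workcell import vision
import cv2
a=vision.snapshot('side')['image'][180:384,150:406]
cv2.imwrite('pics/f.png',cv2.resize(a,None,fx=3,fy=2.9,interpolation=cv2.INTER_CUBIC))"
```

```text
t 8.25 pos [440.7 266.1 156. ] yaw 87.22 open 49.8 tilt 0.36 F [ 0.6 -0.8 -1.8]
(441, 262, 112) [-0. -4. 44.] spin 0.004
(441, 262, 104) [-0. -4. 52.] spin 0.004
```

View pics/f.png

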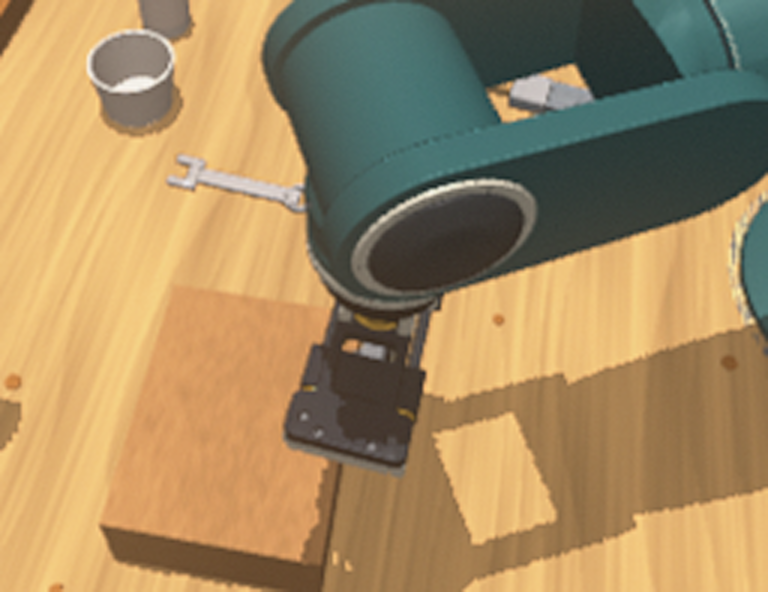

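The flap is shut flat, and the jaw with the bracket is over the near rim at about (360,400). Now I ease the grip, descend and feel for toe contact.

Call:
carry_out:
  steps:
    - {"delta_pos":[0,-4,15],"spin":0}
    - {"delta_pos":[0,-4,30],"spin":0}
    - {"delta_pos":[0,-4,40],"spin":0}
    - {"delta_pos":[0,-4,46],"spin":0}
    - {"delta_pos":[0,-4,49],"spin":0}
    - {"delta_pos":[0,-4,51],"spin":0}
    - {"delta_pos":[0,-4,52],"spin":0}
    - {"delta_pos":[0,-4,52],"spin":0}
  newtons: 10

```text
clock: 9.1
ee_pos: [440.1, 258.8, 98.5]
tcp_rot: [[-0.999, 0.05, -0.001], [0.05, 0.999, 0.0], [0.001, 0.0, -1.0]]
wrist_force: [-3.6, -6.9, 10.1]
opening: 49.7
```

```bash
python3 -c "
from h import *
rows()
import pickle
from workcell import vision,monitor
o=monitor.get_obs();print(o['wrist_torque'])
pickle.dump((o,vision.snapshot('wrist')),open('w2.pkl','wb'))"
```

```text
t 9.1 pos [440.1 258.8  98.5] yaw 87.12 open 49.7 tilt 0.06 F [-3.6 -6.9 10.1]
[-1.18818809  0.48091246 -0.12209797]
```

Run:
```python
import pickle,cv2,numpy as np
o,s=pickle.load(open('w2.pkl','rb'))
from workcell import vision
a=s['image'][90:384,130:390]; a=cv2.convertScaleAbs(a,alpha=1.6,beta=15)
b=vision.snapshot("scene")["image"][110:220,270:420]
w=cv2.resize(a,None,fx=2,fy=2,interpolation=cv2.INTER_CUBIC)[:588,:520]
z=cv2.resize(b[0:110,0:70],None,fx=4,fy=5.34,interpolation=cv2.INTER_CUBIC)
cv2.imwrite("pics/g.png",np.hstack([w,cv2.resize(z,(280,588))]))
```

```text
(no output)
```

View pics/g.png

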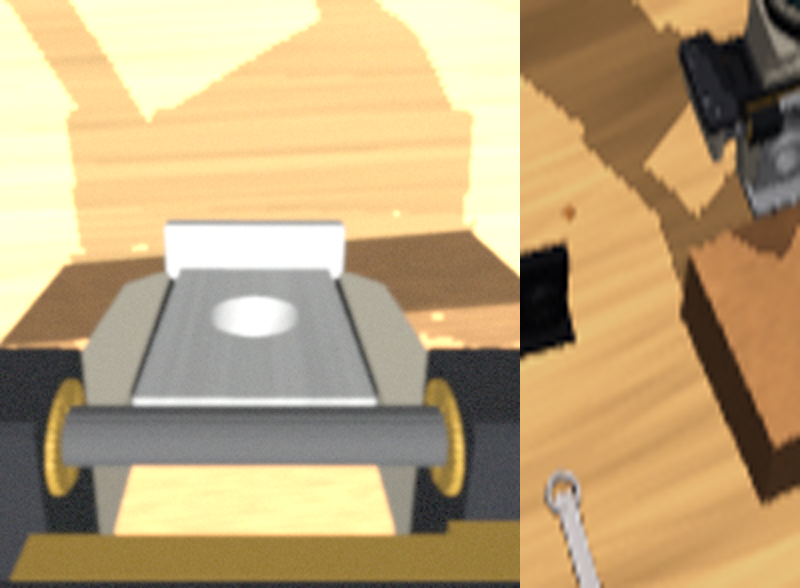

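Wrist view: the bracket back with the hole centre at (257.5,248.5). The plate top corners are at about (197,289) and (318,289), the plate/foot junction at y≈224 and the heel edge at y≈202 (original pixels). I'll fit the tilt.

```bash
cat > fit.py <<'E'
from h import *
import pickle
def fit(fn,obs,full=False):
    o,s=pickle.load(open(fn,"rb")); H=np.linalg.inv(s["hand_eye"]); f=192/np.tan(np.radians(s["fovy"])/2)
    L=np.array([a for a,_ in obs],float); U=np.array([b for _,b in obs],float)
    def P(p):
        t=p[0]; B=np.array([[-np.cos(t),0,np.sin(t)],[0,1,0],[-np.sin(t),0,-np.cos(t)]])  # bracket axes in tool (x up by t)
        X=(L-[0,0,45])@B.T+[p[1],p[2],p[3]]; c=X@H[:3,:3].T+H[:3,3]
        return np.c_[s["cx"]+f*c[:,0]/c[:,2],s["cy"]+f*c[:,1]/c[:,2]]
    r=least_squares(lambda p:(P(p)-U).ravel(),[0.1,0,0,-18.8],loss="soft_l1")
    p=r.x; print("tilt deg",np.degrees(p[0]).round(1),"bracket(0,0,45) in tool",p[1:].round(1)); print((P(p)-U).round(1).tolist())
    t=p[0]; B=np.array([[-np.cos(t),0,np.sin(t)],[0,1,0],[-np.sin(t),0,-np.cos(t)]])
    print("boss in tool",(B@[15,0,0]+p[1:]).round(1)); return p
E
python3 - <<'E'
from fit import *
g=lambda x,y:(130+x/2,90+y/2)
fit("w2.pkl",[((-7,-25,85),g(134,398)),((-7,25,85),g(376,398)),((-7,0,45),g(255,317)),((-7,-25,8),g(180,269)),((-7,25,8),g(330,269)),((-22,-30,8),g(165,226)),((-22,30,8),g(343,226))])
E
```

```text
tilt deg 2.8 bracket(0,0,45) in tool [ -0.4   1.3 -24.5]
[[0.2, 0.1], [-0.0, 0.1], [-0.1, -0.6], [0.2, 0.0], [-0.6, 0.1], [-0.6, 0.1], [1.1, 0.2]]
boss in tool [-15.3   1.3 -25.3]
```

The fit is excellent (<1 px) but shows only 2.8° of tilt, and the bracket slid 5.7 mm up in the pads, because the lever was too short. Pulling the foot's heel against the carton's hinge-side wall gives a 35–40 mm lever, so I'll do that instead.

```bash
python3 -c "
from h import *
rows(((440,259,185),87),((650,268,185),92.6),((650,268,89),92.6))"
```

```text
t 9.2 pos [440.1 258.8  98.5] yaw 87.13 open 50.1 tilt 0.06 F [-4.2 -6.5  9.4]
(440, 259, 185) [  0.   0. -87.] spin 0.002
(650, 268, 185) [-209.   20.  -87.] spin -0.096
(650, 268, 89) [-209.   20.    9.] spin -0.096
```

Call:
carry_out:
  steps:
    - {"delta_pos":[0,0,-30],"spin":0}
    - {"delta_pos":[0,0,-60],"spin":0}
    - {"delta_pos":[-15,2,-87],"spin":-0.03}
    - {"delta_pos":[-55,5,-87],"spin":-0.06}
    - {"delta_pos":[-95,9,-87],"spin":-0.096}
    - {"delta_pos":[-140,13,-87],"spin":-0.096}
    - {"delta_pos":[-180,17,-87],"spin":-0.096}
    - {"delta_pos":[-209,20,-87],"spin":-0.096}
  newtons: 20

```text
clock: 10.0
ee_pos: [652.4, 267.4, 184.6]
tcp_rot: [[-0.999, -0.044, -0.001], [-0.044, 0.999, -0.0], [0.001, -0.0, -1.0]]
wrist_force: [-0.4, 0.6, -1.9]
opening: 50.0
```

Call:
carry_out:
  steps:
    - {"delta_pos":[0,0,0],"spin":0}
    - {"delta_pos":[0,0,0],"spin":0}
    - {"delta_pos":[0,0,0],"spin":0}
    - {"delta_pos":[0,0,0],"spin":0}
    - {"delta_pos":[0,0,0],"spin":0}
    - {"delta_pos":[0,0,0],"spin":0}
    - {"delta_pos":[0,0,0],"spin":0}
    - {"delta_pos":[0,0,0],"spin":0}

```text
clock: 10.8
ee_pos: [652.4, 267.4, 184.7]
tcp_rot: [[-0.999, -0.044, -0.001], [-0.044, 0.999, -0.0], [0.001, 0.0, -1.0]]
wrist_force: [-0.4, -0.1, -1.3]
opening: 49.8
```

```bash
python3 -c "
from h import *
rows(((650,268,89),92.6))"
```

```text
t 10.8 pos [652.4 267.4 184.7] yaw 92.55 open 49.8 tilt 0.06 F [-0.4 -0.1 -1.3]
(650, 268, 89) [ 2.  1. 96.] spin -0.001
```

Call:
carry_out:
  steps:
    - {"delta_pos":[1,1,20],"spin":0}
    - {"delta_pos":[1,1,40],"spin":0}
    - {"delta_pos":[1,1,58],"spin":0}
    - {"delta_pos":[1,1,74],"spin":0}
    - {"delta_pos":[1,1,86],"spin":0}
    - {"delta_pos":[1,1,93],"spin":0}
    - {"delta_pos":[1,1,96],"spin":0}
    - {"delta_pos":[1,1,96],"spin":0}
  newtons: 12

```text
clock: 11.6
ee_pos: [651.3, 268.4, 88.8]
tcp_rot: [[-0.999, -0.044, -0.001], [-0.044, 0.999, 0.0], [0.001, 0.0, -1.0]]
wrist_force: [0.4, 0.3, -1.1]
opening: 49.9
```

Call:
carry_out:
  steps:
    - {"delta_pos":[2,0,0],"spin":0}
    - {"delta_pos":[4,0,0],"spin":0}
    - {"delta_pos":[6,0,0],"spin":0}
    - {"delta_pos":[8,0,0],"spin":0}
    - {"delta_pos":[10,0,0],"spin":0}
    - {"delta_pos":[12,0,0],"spin":0}
    - {"delta_pos":[14,0,0],"spin":0}
    - {"delta_pos":[16,0,0],"spin":0}

```text
clock: 12.4
ee_pos: [636.1, 267.8, 89.7]
tcp_rot: [[-0.999, -0.044, 0.002], [-0.044, 0.999, 0.001], [-0.002, 0.0, -1.0]]
wrist_force: [6.8, -0.7, 2.8]
opening: 50.2
```

Run:
```python
from h import *
import pickle,cv2
rows()
from workcell import vision,monitor
o=monitor.get_obs();s=vision.snapshot('wrist');pickle.dump((o,s),open('w3.pkl','wb'))
a=cv2.convertScaleAbs(s['image'][90:384,130:390],alpha=1.6,beta=15)
cv2.imwrite("pics/w3.png",cv2.resize(a,None,fx=2,fy=2,interpolation=cv2.INTER_CUBIC))
# hole centre + edges down the middle column without viewing
g=cv2.cvtColor(s['image'],cv2.COLOR_BGR2GRAY); print(g[170:310:2,228].tolist())
g2=cv2.cvtColor(pickle.load(open('w2.pkl','rb'))[1]['image'],cv2.COLOR_BGR2GRAY); print(g2[170:310:2,228].tolist())
```

```text
t 12.4 pos [636.1 267.8  89.7] yaw 92.54 open 50.2 tilt 0.11 F [ 6.8 -0.7  2.8]
[117, 116, 117, 118, 121, 120, 117, 114, 118, 116, 122, 123, 120, 122, 121, 117, 118, 115, 116, 130, 163, 169, 171, 171, 171, 172, 172, 170, 169, 148, 99, 95, 95, 98, 95, 95, 95, 95, 96, 96, 94, 93, 94, 91, 93, 93, 92, 91, 91, 93, 92, 92, 91, 90, 93, 92, 91, 92, 97, 134, 157, 123, 53, 52, 63, 65, 67, 74, 76, 79]
[131, 140, 138, 134, 128, 125, 126, 128, 127, 126, 127, 131, 130, 129, 127, 103, 125, 156, 157, 159, 160, 158, 158, 158, 159, 158, 154, 117, 91, 91, 90, 90, 91, 93, 91, 92, 91, 91, 89, 88, 89, 87, 88, 87, 87, 90, 85, 89, 86, 88, 89, 89, 88, 87, 89, 87, 90, 88, 88, 108, 143, 113, 43, 49, 57, 60, 65, 67, 69, 72]
```

```bash
cat >> fit.py <<'E'
def edges(fn,col=228):
    """rows of heel edge, plate/foot junction and top edge along one column"""
    import cv2
    o,s=pickle.load(open(fn,"rb")); g=cv2.cvtColor(s["image"],cv2.COLOR_BGR2GRAY).astype(float)[:,col-2:col+3].mean(1)
    d=np.diff(g); j=190+np.argmin(d[190:262])
    sub=lambda k:k+.5+ (d[k-1:k+2]@[-1,0,1])/d[k-1:k+2].sum()
    h=j-32+np.argmax(d[j-32:j-6]); t=270+np.argmax(d[270:305]); return np.array([sub(h),sub(j),sub(t)]),s
def fit3(fn):
    v,s=edges(fn); H=np.linalg.inv(s["hand_eye"]); f=192/np.tan(np.radians(s["fovy"])/2)
    L=np.array([(-22,-12,8),(-7,-12,8),(-7,-12,85)],float)
    def P(p):
        t=p[0]; B=np.array([[-np.cos(t),0,np.sin(t)],[0,1,0],[-np.sin(t),0,-np.cos(t)]])
        c=((L-[0,0,45])@B.T+[p[1],1.3,p[2]])@H[:3,:3].T+H[:3,3]; return s["cy"]+f*c[:,1]/c[:,2]
    r=least_squares(lambda p:P(p)-v,[.1,0,-24]); p=r.x
    print(fn,"rows",v.round(1),"tilt",np.degrees(p[0]).round(1),"(0,0,45) x,z in tool",p[1:].round(1),"cost",r.cost.round(3)); return p
E
python3 -c "
from fit import *
fit3('w2.pkl'); fit3('w3.pkl')"
```

```text
w2.pkl rows [202.3 223.6 288.4] tilt 2.4 (0,0,45) x,z in tool [ -0.4 -23.5] cost 0.0
w3.pkl rows [208.6 228.6 287.6] tilt 3.3 (0,0,45) x,z in tool [ -8.1 -13.1] cost 0.0
```

Run:
```python
from fit import *
import cv2
for fn,rs in (("w2.pkl",(206,214,284)),("w3.pkl",(213,221,283))):
    o,s=pickle.load(open(fn,"rb")); g=cv2.cvtColor(s["image"],cv2.COLOR_BGR2GRAY)
    for r in rs: print(fn,r,"L",g[r,188:226].tolist(),"R",g[r,288:326].tolist())
```

```text
w2.pkl 206 L [132, 133, 133, 132, 132, 131, 133, 133, 132, 133, 133, 132, 132, 134, 133, 130, 131, 132, 132, 131, 132, 132, 133, 137, 145, 153, 159, 158, 160, 159, 158, 159, 159, 158, 158, 159, 158, 156] R [156, 156, 157, 157, 156, 157, 156, 157, 156, 157, 157, 156, 155, 151, 143, 135, 134, 134, 133, 134, 134, 134, 135, 136, 135, 135, 133, 135, 135, 136, 135, 133, 133, 133, 132, 133, 131, 130]
w2.pkl 214 L [125, 127, 125, 127, 128, 127, 129, 135, 149, 157, 157, 159, 163, 163, 158, 146, 131, 124, 125, 126, 126, 127, 125, 129, 134, 147, 156, 157, 159, 159, 159, 158, 158, 159, 158, 158, 159, 158] R [157, 157, 157, 157, 157, 156, 157, 157, 156, 156, 156, 158, 151, 133, 103, 76, 67, 64, 65, 65, 66, 64, 64, 61, 62, 64, 62, 64, 64, 66, 61, 64, 64, 63, 64, 65, 61, 68]
w2.pkl 284 L [99, 98, 99, 99, 96, 95, 88, 74, 55, 54, 70, 83, 89, 91, 89, 89, 90, 89, 87, 89, 88, 90, 90, 88, 86, 88, 89, 89, 90, 90, 91, 90, 89, 88, 86, 86, 89, 86] R [87, 88, 84, 90, 88, 89, 87, 90, 89, 89, 91, 88, 90, 89, 88, 90, 90, 93, 91, 93, 93, 90, 92, 92, 90, 91, 89, 78, 62, 46, 60, 78, 91, 96, 98, 96, 96, 98]
w3.pkl 2
[... 417 characters left out ...]
 196, 196, 196, 196, 197, 196, 196, 198, 197, 196, 196, 192, 180, 163, 149, 144, 141, 143, 143, 140, 140, 141, 151, 164, 171, 171, 171, 170, 173, 172, 172, 171, 170, 171, 173] R [170, 170, 171, 171, 170, 170, 171, 170, 170, 170, 170, 168, 161, 153, 146, 148, 149, 148, 148, 151, 150, 150, 150, 149, 150, 150, 151, 150, 150, 149, 149, 152, 159, 175, 187, 193, 197, 197]
w3.pkl 283 L [104, 103, 106, 106, 105, 104, 99, 85, 65, 50, 61, 78, 90, 93, 91, 95, 96, 95, 95, 94, 91, 92, 92, 92, 92, 92, 94, 94, 96, 93, 96, 94, 95, 92, 91, 92, 91, 91] R [91, 91, 92, 90, 93, 90, 92, 92, 94, 94, 94, 94, 93, 94, 93, 95, 94, 93, 96, 98, 95, 97, 94, 93, 93, 93, 89, 78, 58, 53, 68, 88, 99, 105, 105, 102, 103, 107]
```

View pics/w3.png

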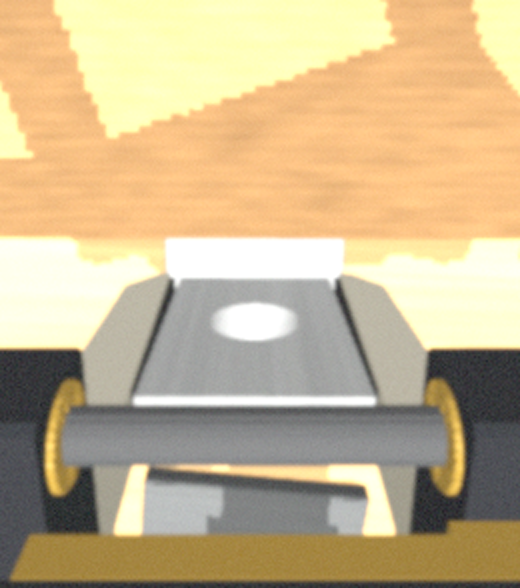

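Run:
```python
from fit import *
g=lambda x,y:(130+x/2,90+y/2)
fit("w3.pkl",[((-7,-25,85),g(134,396)),((-7,25,85),g(376,396)),((-7,0,45),g(255,322)),((-7,-25,8),g(176,278)),((-7,25,8),g(335,278)),((-22,-30,8),g(166,239)),((-22,30,8),g(343,239))])
```

```text
tilt deg 6.1 bracket(0,0,45) in tool [ -2.2   1.3 -25.1]
[[0.1, -0.0], [-0.0, 0.0], [-0.1, -0.0], [2.3, 1.0], [-3.3, 1.0], [-0.7, -1.0], [0.7, -1.0]]
boss in tool [-17.1   1.3 -26.7]
```

The pull works: about 6° of tilt, with the heel engaged and no vertical slide. I keep pulling.

Call:
carry_out:
  steps:
    - {"delta_pos":[2,0,0],"spin":0}
    - {"delta_pos":[4,0,0],"spin":0}
    - {"delta_pos":[5,0,0],"spin":0}
    - {"delta_pos":[7,0,0],"spin":0}
    - {"delta_pos":[8,0,0],"spin":0}
    - {"delta_pos":[9,0,0],"spin":0}
    - {"delta_pos":[10,0,0],"spin":0}
    - {"delta_pos":[10,0,0],"spin":0}

```text
clock: 13.25
ee_pos: [626.5, 267.4, 90.5]
tcp_rot: [[-0.999, -0.044, 0.004], [-0.044, 0.999, 0.001], [-0.004, 0.001, -1.0]]
wrist_force: [4.7, -0.2, 1.6]
opening: 49.8
```

```bash
cat > wr.py <<'E'
from fit import *
import cv2,sys
rows()
from workcell import vision,monitor
fn=sys.argv[1]
o=monitor.get_obs();s=vision.snapshot('wrist');pickle.dump((o,s),open(fn,'wb'))
g=cv2.cvtColor(s['image'],cv2.COLOR_BGR2GRAY)
for c in (228,280): print("col",c,g[196:300,c].tolist())
cv2.imwrite(f"pics/{fn[:-4]}.png",cv2.resize(cv2.convertScaleAbs(s['image'][90:384,130:390],alpha=1.3,beta=0),None,fx=2,fy=2,interpolation=cv2.INTER_CUBIC))
E
python3 wr.py w4.pkl
```

```text
t 13.25 pos [626.5 267.4  90.5] yaw 92.54 open 49.8 tilt 0.21 F [ 4.7 -0.2  1.6]
col 228 [117, 117, 119, 119, 118, 119, 119, 121, 123, 126, 123, 122, 121, 124, 125, 125, 123, 120, 121, 119, 119, 117, 117, 119, 118, 129, 151, 170, 177, 179, 180, 179, 178, 179, 179, 178, 179, 180, 180, 180, 179, 178, 178, 177, 172, 155, 121, 94, 92, 88, 91, 89, 91, 90, 90, 91, 91, 90, 93, 92, 90, 89, 90, 89, 89, 88, 89, 88, 85, 87, 87, 85, 86, 86, 87, 85, 85, 85, 88, 84, 88, 88, 89, 87, 86, 85, 85, 87, 94, 107, 137, 159, 168, 169, 165, 157, 129, 86, 54, 48, 54, 60, 66, 65]
col 280 [117, 118, 119, 123, 120, 120, 119, 117, 116, 116, 116, 116, 118, 119, 122, 121, 119, 118, 118, 116, 118, 120, 117, 120, 119, 127, 144, 162, 174, 178, 178, 179, 178, 180, 179, 178, 177, 179, 179, 179, 177, 176, 175, 174, 170, 153, 121, 95, 91, 90, 92, 91, 87, 89, 89, 88, 89, 89, 88, 88, 91, 90, 89, 89, 90, 88, 88, 87, 87, 90, 90, 87, 86, 88, 88, 89, 89, 90, 88, 90, 91, 90, 91, 89, 91, 92, 88, 92, 96, 113, 143, 165, 173, 174, 170, 158, 129, 88, 52, 48, 49, 58, 64, 67]
```

```bash
cat >> fit.py <<'E'
def fit2(fn,v,zp=39.3):
    o,s=pickle.load(open(fn,"rb")); H=np.linalg.inv(s["hand_eye"]); f=192/np.tan(np.radians(s["fovy"])/2)
    L=np.array([(-22,-12,8),(-7,-12,8),(-7,-12,85)],float)
    def pose(p):
        t=p[0]; return np.array([[-np.cos(t),0,np.sin(t)],[0,1,0],[-np.sin(t),0,-np.cos(t)]])
    def P(p):
        c=((L-[0,0,zp])@pose(p).T+[p[1],1.3,-18.8])@H[:3,:3].T+H[:3,3]; return s["cy"]+f*c[:,1]/c[:,2]
    r=least_squares(lambda p:P(p)-v,[.2,0]); p=r.x
    print(fn,"tilt",np.degrees(p[0]).round(1),"pinch x",p[1].round(1),"res",r.fun.round(1),"boss in tool",(pose(p)@[15,0,45-zp]+[p[1],1.3,-18.8]).round(1)); return p
E
python3 -c "
from fit import *
fit2('w2.pkl',[202.5,223.6,288.2]); fit2('w3.pkl',[208.7,228.6,287.8]); fit2('w4.pkl',[222,242,285.8])"
```

```text
w2.pkl tilt 2.7 pinch x -0.2 res [-0.2  0.2  0. ] boss in tool [-14.9   1.3 -25.2]
w3.pkl tilt 5.7 pinch x -2.8 res [-0.8  0.8  0. ] boss in tool [-17.2   1.3 -26. ]
w4.pkl tilt 13.1 pinch x -8.8 res [-0.8  0.8  0. ] boss in tool [-22.1   1.3 -27.8]
```

The tilt is now 13° but the bracket is also sliding 9 mm forward, because the fingers grip the whole plate height, so the friction patch is tall. I'll set it down on the shut lid and regrip only the top of the plate. That gives a short patch and a 64 mm lever, so nearly pure rotation.

```bash
python3 -c "
from h import *
rows(((640,268,90),92.5),((640,268,160),92.5),((545,268,160),92.5),((545,268,115),92.5))"
```

```text
t 13.3 pos [626.5 267.4  90.4] yaw 92.53 open 50.0 tilt 0.2 F [ 4.7 -0.1  1.6]
(640, 268, 90) [-14.   0.   0.] spin 0.001
(640, 268, 160) [-14.   0. -70.] spin 0.001
(545, 268, 160) [ 81.   4. -70.] spin 0.001
(545, 268, 115) [ 81.   4. -25.] spin 0.001
```

Call:
carry_out:
  steps:
    - {"delta_pos":[-14,0,0],"spin":0}
    - {"delta_pos":[-14,0,-35],"spin":0}
    - {"delta_pos":[-14,0,-70],"spin":0}
    - {"delta_pos":[10,1,-70],"spin":0}
    - {"delta_pos":[40,2,-70],"spin":0}
    - {"delta_pos":[70,4,-65],"spin":0}
    - {"delta_pos":[81,4,-45],"spin":0}
    - {"delta_pos":[81,4,-30],"spin":0}

```text
clock: 14.1
ee_pos: [543.8, 267.8, 119.4]
tcp_rot: [[-0.999, -0.045, 0.003], [-0.045, 0.999, 0.001], [-0.003, 0.001, -1.0]]
wrist_force: [0.3, 0.4, -1.8]
opening: 49.8
```

Call:
carry_out:
  steps:
    - {"delta_pos":[0,0,0],"spin":0}
    - {"delta_pos":[0,0,0],"spin":0}
    - {"delta_pos":[0,0,3],"spin":0}
    - {"delta_pos":[0,0,6],"spin":0}
    - {"delta_pos":[0,0,9],"spin":0}
    - {"delta_pos":[0,0,12],"spin":0}
    - {"delta_pos":[0,0,12],"spin":0}
    - {"delta_pos":[0,0,12],"spin":0}
  newtons: 6

```text
clock: 14.9
ee_pos: [543.9, 267.8, 107.4]
tcp_rot: [[-0.999, -0.045, 0.003], [-0.045, 0.999, 0.001], [-0.003, 0.001, -1.0]]
wrist_force: [0.1, 0.3, -1.2]
opening: 50.2
```

Call:
carry_out:
  steps:
    - {"delta_pos":[0,0,1],"spin":0}
    - {"delta_pos":[0,0,2],"spin":0}
    - {"delta_pos":[0,0,3],"spin":0}
    - {"delta_pos":[0,0,4],"spin":0}
    - {"delta_pos":[0,0,5],"spin":0}
    - {"delta_pos":[0,0,6],"spin":0}
    - {"delta_pos":[0,0,7],"spin":0}
    - {"delta_pos":[0,0,7],"spin":0}

```text
clock: 15.7
ee_pos: [544.7, 267.9, 101.6]
tcp_rot: [[-0.999, -0.045, 0.005], [-0.045, 0.999, 0.001], [-0.005, 0.001, -1.0]]
wrist_force: [1.6, -0.7, 5.5]
opening: 50.1
```

Call:
carry_out:
  steps:
    - {"delta_pos":[0,0,0],"spin":0}
    - {"delta_pos":[0,0,0],"spin":0}
    - {"delta_pos":[0,0,0],"spin":0}
    - {"delta_pos":[0,0,0],"spin":0}
    - {"delta_pos":[0,0,0],"spin":0}
    - {"delta_pos":[0,0,0],"spin":0}
    - {"delta_pos":[0,0,0],"spin":0}
    - {"delta_pos":[0,0,0],"spin":0}
  jaw: 0.25

```text
clock: 16.5
ee_pos: [544.7, 267.9, 101.5]
tcp_rot: [[-0.999, -0.045, 0.005], [-0.045, 0.999, 0.001], [-0.005, 0.001, -1.0]]
wrist_force: [-0.3, 0.1, -0.3]
opening: 69.3
```

```bash
python3 wr.py w5.pkl
```

```text
t 16.5 pos [544.7 267.9 101.5] yaw 92.58 open 69.3 tilt 0.3 F [-0.3  0.1 -0.3]
col 228 [112, 112, 114, 115, 114, 112, 112, 113, 116, 116, 115, 114, 114, 114, 113, 114, 114, 114, 117, 115, 113, 108, 104, 103, 109, 127, 148, 158, 161, 162, 161, 163, 163, 162, 163, 163, 162, 164, 164, 164, 164, 164, 163, 162, 158, 145, 124, 105, 99, 98, 100, 99, 99, 99, 98, 98, 99, 99, 99, 101, 97, 99, 99, 100, 100, 100, 100, 101, 101, 102, 98, 101, 102, 100, 100, 101, 100, 100, 98, 99, 100, 96, 98, 96, 99, 97, 97, 99, 95, 98, 96, 96, 96, 94, 92, 86, 74, 57, 45, 47, 51, 56, 64, 65]
col 280 [112, 110, 113, 114, 113, 114, 113, 114, 115, 110, 109, 108, 111, 113, 118, 115, 117, 117, 117, 118, 118, 113, 107, 100, 105, 125, 147, 157, 159, 160, 161, 161, 161, 163, 164, 163, 161, 161, 161, 164, 163, 160, 159, 160, 157, 143, 123, 106, 102, 102, 99, 100, 100, 100, 100, 100, 100, 98, 97, 101, 99, 98, 99, 100, 100, 99, 98, 96, 98, 98, 98, 97, 95, 96, 98, 98, 98, 95, 97, 97, 97, 96, 96, 97, 97, 98, 95, 96, 98, 96, 95, 95, 97, 95, 96, 90, 75, 56, 45, 45, 49, 58, 61, 65]
```

Run:
```python
from fit import *
o,s=pickle.load(open("w5.pkl","rb"))
for n,r,z,bx in(("heel",221.5,87,-22),("junction",241.7,87,-7)):
    P=wcam(s,o,(228,r),z); print(n,P.round(1),"-> bracket centre x ~",(P[0]-bx).round(1), "tool yaw",92.6)
rows()
```

```text
heel [539.4 249.1  87. ] -> bracket centre x ~ 561.4 tool yaw 92.6
junction [554.5 249.4  87. ] -> bracket centre x ~ 561.5 tool yaw 92.6
t 16.55 pos [544.7 268.  101.5] yaw 92.58 open 69.8 tilt 0.3 F [-0.4  0.  -0. ]
```

The bracket stands flat on the lid: the heel-to-plate spacing measures 15.1 mm against 15, and its centre is at x≈560.6. I regrip near the top.

Call:
carry_out:
  steps:
    - {"delta_pos":[0,0,-10],"spin":0}
    - {"delta_pos":[0,0,-25],"spin":0}
    - {"delta_pos":[-4,0,-34],"spin":0}
    - {"delta_pos":[-8,0,-34],"spin":0}
    - {"delta_pos":[-12,0,-34],"spin":0}
    - {"delta_pos":[-16,0,-34],"spin":0}
    - {"delta_pos":[-16,0,-34],"spin":0}
    - {"delta_pos":[-16,0,-34],"spin":0}

```text
clock: 17.35
ee_pos: [560.4, 268.5, 135.1]
tcp_rot: [[-0.999, -0.045, 0.004], [-0.045, 0.999, 0.001], [-0.004, 0.001, -1.0]]
wrist_force: [0.2, -0.7, -0.7]
opening: 69.7
```

Call:
carry_out:
  steps:
    - {"delta_pos":[0,0,0],"spin":0}
    - {"delta_pos":[0,0,0],"spin":0}
    - {"delta_pos":[0,0,0],"spin":0}
    - {"delta_pos":[0,0,0],"spin":0}
    - {"delta_pos":[0,0,0],"spin":0}
    - {"delta_pos":[0,0,0],"spin":0}
    - {"delta_pos":[0,0,0],"spin":0}
    - {"delta_pos":[0,0,0],"spin":0}
  jaw: 1
  newtons: 15

```text
clock: 18.15
ee_pos: [560.3, 268.5, 135.1]
tcp_rot: [[-0.999, -0.045, 0.004], [-0.045, 0.999, 0.001], [-0.004, 0.001, -1.0]]
wrist_force: [-0.9, 1.3, -0.4]
opening: 49.9
```

```bash
python3 -c "
from h import *
rows(((560,268,200),92.6),((655,268,200),92.6))"
```

```text
t 18.15 pos [560.3 268.5 135.1] yaw 92.57 open 49.9 tilt 0.24 F [-0.9  1.3 -0.4]
(560, 268, 200) [  0.  -0. -65.] spin -0.001
(655, 268, 200) [-95.  -5. -65.] spin -0.001
```

Call:
carry_out:
  steps:
    - {"delta_pos":[0,0,-15],"spin":0}
    - {"delta_pos":[-10,0,-32],"spin":0}
    - {"delta_pos":[-40,-2,-35],"spin":0}
    - {"delta_pos":[-75,-4,-35],"spin":0}
    - {"delta_pos":[-95,-5,-30],"spin":0}
    - {"delta_pos":[-95,-5,-10],"spin":0}
    - {"delta_pos":[-95,-5,8],"spin":0}
    - {"delta_pos":[-95,-5,15],"spin":0}

```text
clock: 18.95
ee_pos: [654.7, 267.6, 118.4]
tcp_rot: [[-0.999, -0.045, 0.002], [-0.045, 0.999, 0.0], [-0.002, 0.0, -1.0]]
wrist_force: [0.1, 0.2, -2.4]
opening: 49.5
```

Call:
carry_out:
  steps:
    - {"delta_pos":[3,0,0],"spin":0}
    - {"delta_pos":[6,0,0],"spin":0}
    - {"delta_pos":[9,0,0],"spin":0}
    - {"delta_pos":[12,0,0],"spin":0}
    - {"delta_pos":[15,0,0],"spin":0}
    - {"delta_pos":[18,0,0],"spin":0}
    - {"delta_pos":[21,0,0],"spin":0}
    - {"delta_pos":[24,0,0],"spin":0}

```text
clock: 19.75
ee_pos: [630.7, 266.5, 118.7]
tcp_rot: [[-0.999, -0.045, 0.002], [-0.045, 0.999, 0.0], [-0.002, 0.0, -1.0]]
wrist_force: [3.1, 0.3, 0.6]
opening: 49.5
```

```bash
python3 wr.py w6.pkl
```

```text
t 19.75 pos [630.7 266.5 118.7] yaw 92.57 open 49.5 tilt 0.13 F [3.1 0.3 0.6]
col 228 [116, 114, 113, 112, 112, 119, 136, 157, 166, 167, 168, 171, 170, 169, 168, 170, 170, 169, 166, 162, 149, 120, 100, 92, 90, 89, 90, 91, 88, 89, 86, 86, 88, 86, 86, 86, 85, 86, 84, 88, 90, 88, 88, 86, 88, 87, 88, 88, 85, 87, 88, 88, 87, 89, 100, 126, 149, 158, 160, 159, 159, 158, 161, 160, 160, 158, 159, 160, 161, 160, 162, 161, 161, 162, 160, 162, 161, 162, 162, 167, 176, 182, 182, 183, 184, 184, 181, 178, 175, 177, 182, 187, 188, 186, 183, 171, 140, 93, 54, 47, 49, 56, 59, 62]
col 280 [112, 113, 110, 110, 112, 117, 130, 150, 162, 167, 169, 169, 168, 167, 169, 169, 167, 165, 165, 160, 150, 128, 103, 91, 90, 89, 92, 89, 91, 88, 88, 87, 89, 89, 88, 84, 89, 87, 85, 85, 83, 87, 89, 85, 86, 84, 83, 85, 85, 84, 84, 84, 83, 86, 94, 116, 143, 155, 159, 160, 160, 159, 158, 159, 160, 161, 162, 162, 162, 162, 162, 161, 161, 161, 162, 163, 164, 164, 164, 163, 154, 142, 137, 133, 132, 129, 129, 128, 123, 125, 127, 131, 135, 136, 132, 122, 101, 68, 48, 44, 47, 56, 54, 62]
```

```bash
python3 -c "
from fit import *
p=fit2('w6.pkl',[202.3,216.6,250.8],74.9)"
```

```text
w6.pkl tilt 8.9 pinch x -1.9 res [-2.1  2.1  0.1] boss in tool [-21.3   1.3   8.4]
```

```bash
python3 -c "
from fit import *
for z in (68,80):fit2('w6.pkl',[202.3,216.6,250.8],z)
from scipy.optimize import brentq
"
```

```text
w6.pkl tilt 9.8 pinch x 0.4 res [-2.4  2.4  0.1] boss in tool [-18.3   1.3   1.3]
w6.pkl tilt 8.3 pinch x -3.7 res [-1.9  1.8  0. ] boss in tool [-23.6   1.3  13.7]
```

View pics/w6.png

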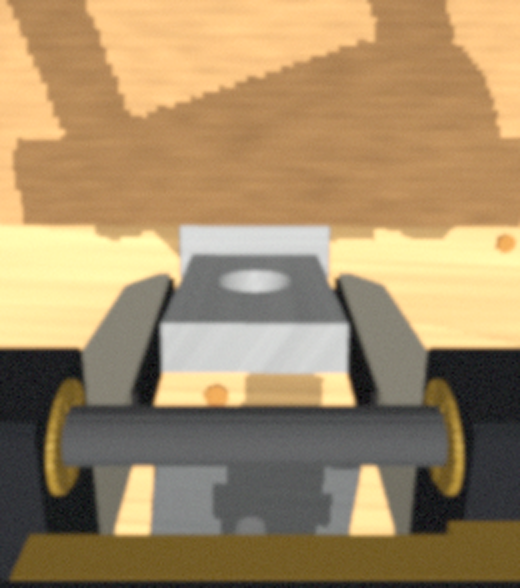

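The lid edge occludes the heel in this view, so I use the plate top's front and back edges and the junction instead.

```bash
cat >> fit.py <<'E'
def fit4(fn,v,w=None,zp=74.9):
    """v: rows of junction, top back edge, top front edge"""
    o,s=pickle.load(open(fn,"rb")); H=np.linalg.inv(s["hand_eye"]); f=192/np.tan(np.radians(s["fovy"])/2)
    L=np.array([(-7,-12,8),(-7,-12,85),(7,-12,85)],float); M=lambda t:np.array([[-np.cos(t),0,np.sin(t)],[0,1,0],[-np.sin(t),0,-np.cos(t)]])
    def P(p):
        c=((L-[0,0,zp])@M(p[0]).T+[p[1],1.3,-18.8+p[2]])@H[:3,:3].T+H[:3,3]; return s["cy"]+f*c[:,1]/c[:,2]
    r=least_squares(lambda p:np.r_[P(p)-v,p[2]*.3],[.2,0,0]); p=r.x; b=M(p[0])@[15,0,45-zp]+[p[1],1.3,-18.8+p[2]]
    print(fn,"tilt",np.degrees(p[0]).round(1),"x,z slide",p[1:].round(1),"res",r.fun.round(1),"boss in tool",b.round(1),"world",(o["tcp_rot"]@b+o["ee_pos"]).round(1))
E
python3 -c "
from fit import *
fit4('w6.pkl',[216.6,250.8,275.8])
fit4('w6.pkl',[216.6,250.8,276.5])"
```

```text
w6.pkl tilt 7.7 x,z slide [-1.4 -0.4] res [ 0.   0.2 -0.2 -0.1] boss in tool [-20.3   1.3   8.4] world [650.9 268.7 110.3]
w6.pkl tilt 7.7 x,z slide [-1.2 -1.1] res [ 0.1  0.4 -0.5 -0.3] boss in tool [-20.1   1.3   7.7] world [650.7 268.7 111. ]
```

Call:
carry_out:
  steps:
    - {"delta_pos":[3,0,0],"spin":0}
    - {"delta_pos":[6,0,0],"spin":0}
    - {"delta_pos":[9,0,0],"spin":0}
    - {"delta_pos":[12,0,0],"spin":0}
    - {"delta_pos":[15,0,0],"spin":0}
    - {"delta_pos":[18,0,0],"spin":0}
    - {"delta_pos":[20,0,0],"spin":0}
    - {"delta_pos":[20,0,0],"spin":0}

```text
clock: 20.6
ee_pos: [610.0, 265.6, 118.4]
tcp_rot: [[-0.999, -0.045, 0.001], [-0.045, 0.999, 0.0], [-0.001, 0.0, -1.0]]
wrist_force: [1.4, -0.6, -2.2]
opening: 50.0
```

```bash
python3 wr.py w7.pkl
```

```text
t 20.6 pos [610.  265.6 118.4] yaw 92.58 open 50.0 tilt 0.08 F [ 1.4 -0.6 -2.2]
col 228 [115, 115, 115, 116, 117, 117, 117, 117, 118, 115, 117, 117, 117, 117, 115, 115, 116, 118, 120, 117, 118, 116, 120, 118, 119, 115, 116, 115, 115, 113, 118, 129, 148, 163, 171, 172, 172, 172, 173, 175, 174, 172, 172, 168, 156, 130, 101, 84, 81, 84, 84, 83, 101, 133, 160, 171, 172, 171, 170, 172, 172, 170, 169, 170, 172, 173, 173, 174, 175, 175, 174, 175, 175, 174, 176, 176, 176, 176, 177, 180, 189, 195, 190, 184, 186, 187, 185, 186, 188, 190, 191, 188, 186, 184, 182, 172, 147, 100, 55, 48, 48, 57, 60, 62]
col 280 [115, 115, 116, 119, 114, 113, 110, 111, 112, 111, 112, 113, 114, 116, 116, 112, 111, 112, 111, 112, 113, 114, 115, 116, 116, 114, 114, 113, 114, 113, 114, 124, 146, 163, 171, 170, 170, 171, 172, 172, 171, 169, 169, 166, 153, 129, 100, 86, 82, 82, 81, 85, 100, 130, 158, 168, 171, 170, 171, 171, 169, 170, 170, 172, 174, 174, 174, 174, 174, 174, 173, 174, 174, 174, 175, 177, 178, 177, 176, 169, 154, 139, 139, 155, 171, 179, 181, 182, 182, 182, 184, 185, 187, 177, 155, 131, 104, 72, 49, 45, 47, 53, 60, 62]
```

```bash
python3 -c "
from fit import *
fit4('w7.pkl',[241,249,275.8])"
```

```text
w7.pkl tilt 23.0 x,z slide [-3.8 -0.4] res [ 0.   0.2 -0.2 -0.1] boss in tool [-29.3   1.3   2.4] world [639.1 268.2 116. ]
```

Tilt is now 23°, against my lens-pitch estimate of about 24°. I firm up the grip, back off the wall and lift, then cross-check the lens axis from the barrel.

Call:
carry_out:
  steps:
    - {"delta_pos":[0,0,0],"spin":0}
    - {"delta_pos":[0,0,0],"spin":0}
    - {"delta_pos":[0,0,0],"spin":0}
    - {"delta_pos":[-6,0,0],"spin":0}
    - {"delta_pos":[-12,0,0],"spin":0}
    - {"delta_pos":[-12,0,-20],"spin":0}
    - {"delta_pos":[-12,0,-45],"spin":0}
    - {"delta_pos":[-12,0,-65],"spin":0}
  newtons: 40

```text
clock: 21.45
ee_pos: [622.5, 266.1, 184.5]
tcp_rot: [[-0.999, -0.045, 0.001], [-0.045, 0.999, 0.0], [-0.001, 0.0, -1.0]]
wrist_force: [0.6, 0.4, -1.8]
opening: 49.6
```

Run:
```python
from h import *
np.set_printoptions(precision=1,suppress=True)
f,e1=tri((394.8,183),(116,258.7)); r,e2=tri((404,191.3),(92.5,248.4)); d=r-f
print("lens",f,e1,"rear",r,e2,"pitch",np.degrees(np.arctan2(d[2],np.hypot(*d[:2]))),"yaw",np.degrees(np.arctan2(d[1],d[0])))
A=np.array([833,273,320]); d2=A-f; print("via tilt axis: pitch",np.degrees(np.arctan2(d2[2],np.hypot(*d2[:2]))),"yaw",np.degrees(np.arctan2(d2[1],d2[0])), np.linalg.norm(d2))
# joint fit: base x,y fixed axis height, unknown pitch,yaw,lens distance
ob=[("scene",0,(394.8,183)),("side",0,(116,258.7)),("scene",1,(404,191.3)),("side",1,(92.5,248.4))]
base=[("scene",(-50,-60),(363.5,238)),("scene",(-50,60),(397,229)),("scene",(50,60),(409,253.5)),("scene",(50,-60),(376,264.5)),("side",(50,60),(90,328.5)),("side",(50,-60),(115,287)),("side",(-50,-60),(148,296)),("side",(-50,60),(125,341))]
def res(p):
    x,y,yaw,pt,D,D2,h=p; d=Rz(yaw)@[np.cos(pt),0,np.sin(pt)]; A=np.array([x,y,320])
    out=[(proj(n,A-(D if k==0 else D2)*d)-u).ravel() for n,k,u in ob]+[(proj(n,Rz(yaw)@[l[0],l[1],0]+[x,y,h])-u).ravel() for n,l,u in base]
    return np.concatenate(out)
q=least_squares(res,[834,273,-.05,.42,87,50,8],loss="soft_l1"); x,y,yaw,pt,D,D2,h=q.x
d=Rz(yaw)@[np.cos(pt),0,np.sin(pt)]; print("fit",q.x[:2],"yaw",np.degrees(yaw),"pitch",np.degrees(pt),D,D2,h,"rms",np.sqrt((q.fun**2).mean()))
L=np.array([x,y,320])-D*d; print("lens",L,"focus",L-220*d, "from tri lens:", f-220*d)
rows()
```

```text
lens [751.7 278.1 284.9] 1.5819289787391995 rear [794.  278.2 306.5] 1.7836132281145183 pitch 27.085383638233388 yaw 0.06382396667082783
via tilt axis: pitch 23.320936677304562 yaw -3.606918621223976 88.67602302480012
fit [832.7 273.4] yaw -3.82008101264618 pitch 22.83804183446664 88.15291267196211 41.30736889138439 3.5459835652028016 rms 0.8816053254283492
lens [751.6 278.8 285.8] focus [549.3 292.3 200.4] from tri lens: [549.4 291.6 199.5]
t 21.45 pos [622.5 266.1 184.5] yaw 92.57 open 49.6 tilt 0.08 F [ 0.6  0.4 -1.8]
```

Two estimates agree: pitch 23–25°, yaw about −3.5°, focus ≈ (551,290,198). With the boss at (−29.3,1.3,2.4) in the tool frame, the TCP must go to about (522,290,200) with tool yaw 86.5°.

```bash
python3 -c "
from h import *
rows(((522,290.5,200.4),86.5))"
```

```text
t 21.45 pos [622.5 266.1 184.5] yaw 92.57 open 49.6 tilt 0.08 F [ 0.6  0.4 -1.8]
(522, 290.5, 200.4) [ 99.  29. -16.] spin 0.106
```

Call:
carry_out:
  steps:
    - {"delta_pos":[10,3,-8],"spin":0.02}
    - {"delta_pos":[30,9,-16],"spin":0.05}
    - {"delta_pos":[50,15,-16],"spin":0.08}
    - {"delta_pos":[70,21,-16],"spin":0.106}
    - {"delta_pos":[88,26,-16],"spin":0.106}
    - {"delta_pos":[99,29,-16],"spin":0.106}
    - {"delta_pos":[99,29,-16],"spin":0.106}
    - {"delta_pos":[99,29,-16],"spin":0.106}

```text
clock: 22.25
ee_pos: [522.4, 290.6, 200.3]
tcp_rot: [[-0.998, 0.061, 0.002], [0.061, 0.998, 0.0], [-0.001, 0.0, -1.0]]
wrist_force: [0.4, 0.3, -0.7]
opening: 49.7
```

```bash
python3 wr.py w8.pkl
python3 - <<'E'
from h import *
import cv2
from workcell import vision
s=vision.snapshot("scene"); d=vision.snapshot("side")
foc=np.array([551,290,198.]); L=np.array([753,278,285.])
def draw(im,n,x0,y0,x1,y1,k):
    a=cv2.resize(im[y0:y1,x0:x1],None,fx=k,fy=k,interpolation=cv2.INTER_CUBIC)
    for P,c in((foc,(0,0,255)),(L,(0,255,0))):
        u=((proj(n,P)[0]+.5-[x0,y0])*k).astype(int); cv2.drawMarker(a,tuple(int(v) for v in u),c,0,12,1)
    return a
A=draw(s["image"],"scene",300,110,440,270,3.6); B=draw(d["image"],"side",70,200,270,384,1.4)
H=576; B=cv2.copyMakeBorder(B,0,H-B.shape[0],0,0,0); cv2.imwrite("pics/z.png",np.hstack([A,B])[:,:800])
E
```

```text
t 22.25 pos [522.4 290.6 200.3] yaw 86.5 open 49.7 tilt 0.09 F [ 0.4  0.3 -0.7]
col 228 [103, 102, 101, 102, 101, 101, 103, 104, 103, 103, 101, 104, 100, 102, 103, 105, 105, 108, 107, 104, 103, 105, 106, 101, 102, 107, 122, 145, 156, 157, 156, 158, 157, 160, 159, 159, 158, 159, 159, 161, 161, 160, 160, 155, 140, 111, 85, 74, 73, 74, 73, 76, 92, 124, 147, 156, 158, 160, 159, 157, 158, 157, 159, 158, 158, 158, 159, 160, 161, 162, 161, 162, 162, 162, 162, 162, 162, 163, 162, 162, 164, 168, 176, 177, 172, 171, 171, 170, 170, 171, 169, 169, 167, 164, 159, 150, 121, 78, 47, 41, 46, 49, 52, 53]
col 280 [97, 102, 103, 103, 103, 102, 107, 103, 102, 103, 101, 100, 103, 102, 105, 103, 102, 100, 101, 101, 101, 105, 105, 104, 106, 106, 119, 140, 150, 154, 154, 157, 158, 158, 159, 157, 158, 158, 158, 159, 157, 154, 156, 152, 138, 108, 86, 77, 78, 75, 75, 76, 91, 120, 147, 155, 157, 157, 158, 157, 158, 158, 158, 160, 160, 161, 161, 160, 160, 160, 160, 160, 160, 162, 161, 164, 164, 165, 164, 155, 141, 129, 132, 144, 159, 164, 166, 165, 166, 165, 168, 168, 171, 171, 166, 155, 127, 83, 49, 43, 46, 50, 58, 58]
```

View pics/z.png

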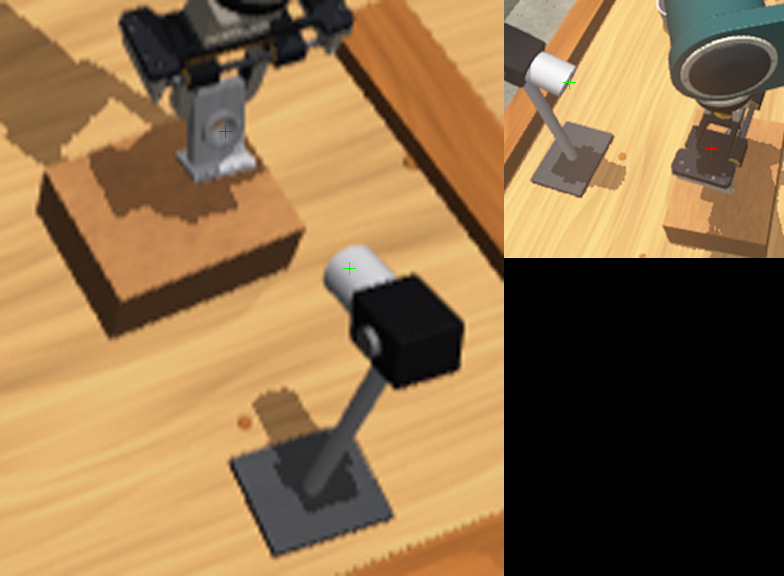

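Scene view: ring centre at (221,131) against the projected focus at (225,131), about 1 original pixel (4 mm) apart. The lid is flat and the camera undisturbed. One last tilt and stillness check before hand-in.

Run:
```python
from fit import *
fit4('w8.pkl',[240.8,248.9,275.8]); fit2('w8.pkl',[222.7,240.8,248.9],74.9)
from workcell import monitor,bot
o=monitor.get_obs(); print(np.abs(o["qvel"]).max().round(3),o["opening"],o["clock"])
bot.close_job()
```

```text
w8.pkl tilt 22.9 x,z slide [-3.6 -0.5] res [ 0.   0.2 -0.3 -0.2] boss in tool [-29.    1.3   2.4] world [551.5 290.1 197.9]
w8.pkl tilt 23.1 pinch x -3.8 res [-0.2  0.2  0. ] boss in tool [-29.3   1.3   2.8]
0.095 49.680725546289516 22.4
the job is handed in; nothing more can be done
```

I shut the flap, gripped the bored bracket by its plate edges, and handed the job in with it held in front of the lens at 22.4 s on the robot clock. No verdict was reported.

**How it went:**
- **Flap:** I swung it down until the fingertips stood on it at z = 78.6 mm, against about 79 mm expected.
- **Tilting the bracket:** the tool can't be tilted, so I turned the bracket inside the jaws.
  - Pressing its toe on the carton's near rim made it slide instead of turn.
  - Pulling its heel against the hinge-side wall with the first grip slid it forward.
  - I then set it down on the shut lid, gripped only the top of the plate, and pulled the heel against that wall again. That gave the lean.

**Last checks:**
- **Position:** the boss is at about (551.5, 290, 198), against a focus estimate of (551, 290, 198). The scene view showed the ring about 1 pixel (roughly 4 mm) from the projected focus.
- **Tilt:** two fits gave 22.9° and 23.1°.
- **Hold:** the opening is 49.7 mm at 40 N set grip, and the arm is still.
- **Surroundings:** in that last view the lid is flat, the camera looks undisturbed, and the bracket is clear of the lid. I did not measure the bystanders again at the end.

**Where the estimates disagreed:** the lens pitch came out at 22.8° to 23.3° from the camera-stand geometry, but 27° (yaw 0°) from the short lens barrel alone. I used about 23.5° pitch and −3.5° yaw. All three estimates lie within the 0.2 rad (11.5°) tolerance of the bracket's lean, and I put the focus uncertainty at about 8 mm against the 25 mm allowed.

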